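# Gauge the flow-cell block and pack the columns for service

### The arm

A 6-joint arm with a two-finger parallel gripper is mounted at the origin on the work surface. World frame = base frame: x ahead of the robot, y to its left, z up, the work surface at z = 0. Lengths are in mm, angles in rad, forces in N, time in s.
With the tool pointing down it reaches from about 350 to 925 mm from the base axis. Payload 6.4 kg.
Tool frame: the origin (TCP) lies at the very end of the fingers, on their centre line; the grasp point (between the pads) lies tcp_to_grasp behind it (tcp_to_grasp is the distance from the TCP to the grasp point, in mm); y points along the fingers, x is the direction in which the jaws open and shut, and the axes are right-handed (so a half turn about y gives the same grasp; the last joint's range is limited). The gripper opens to 85 mm and grips with 20 to 120 N. Pads are 22 mm wide; open, the fingers measure 114 mm over their backs; the gripper's body (76 mm by 85 mm) begins 54 mm behind the grasp point. The pads swing forward as they close: fully open they stand 13 mm farther back than shut.
Start: joints at [1.09, 0.245, 1.558, -0, 1.339, -0.174], TCP at [196.303, 619.66, 231.29] pointing down, gripper open.
Joint ranges: [-3.13, 3.13], [-1.02, 2.26], [0.13, 2.54], [-0.95, 4.09], [0.21, 2.88], [-2.74, 2.74]. Speed limits (rad/s): [2.57, 2.57, 3.14, 3.14, 3.14, 3.14].

### API

Orientations are given as a unit quaternion [w, x, y, z].
In Python, from workcell import sense, read_camera, sign_off, tcp_to_grasp gives the robot as it stands. The module is installed in compiled form; this text tells all that it offers.
- The arm moves only by the tool drive_tool, never from a script. Its argument "series" is one flat list of numbers, 7 for each row, row after row: the turn, a rotation vector about the tool's x, y, z scaled (see below), then the shift along the tool's x, y, z scaled (see below), then the gripper's target within -1 to 1 (fully open at 1, half-way at 0, shut at -1). In form: [rx, ry, rz, dx, dy, dz, grip, rx, ry, rz, dx, dy, dz, grip, ...]. A call has 1 to 12 rows; each row is the pose to reach, as a shift and turn from the pose commanded when the call began, along the tool's axes at that moment, turning the shorter way round; what a row does not reach only later rows make up. The controller multiplies each number of a shift by 0.15 m and each number of a turn by 180 degrees. A row lasts 1/8 s, in which the tool goes at most 62.5 mm and 10.7 degrees, less where a joint would pass 70% of its speed; a pose out of reach is approached as far as the arm can. A call with a number of a shift or a turn outside -1 to 1 is refused whole. A call with a gripper value outside its range is refused whole. The fingers move at their own pace and stop on an object; the grip force is fixed at half the most. Time passes only in rows, so rows that repeat a pose let the fingers close. It gives the time, the measured TCP pose, the force and the opening at its end, in the units of the state.
- sense(): the state, without advancing time (a new reading comes with each control period).
- read_camera(name): name is "side" or "top"; returns a dict with "image" (420x560x3 uint8, red, green, blue), "fx", "fy", "cx", "cy" (pixels), "R" (3x3) and "t" (3): a world point X has camera coordinates R X + t. Camera axes: x right, y down, z forward; pixel columns grow to the right and rows downward; lengths in mm; the calibration is good to about 2 mm. A picture is of the moment at which its call begins. There is no depth.
- sign_off(): hands the job in, once; it reports no verdict.
The state is a dict: "time": time; "qpos": joint angles; "qvel": joint speeds; "tau": joint torques, N m; "tool_pos": TCP position; "ee_rot": TCP orientation; "ft_force": force on the tool from outside, world axes, zero at the start; "moment": the same for the moment, N m; "grip_width": opening from 0.0 (shut) to 1.0 (fully open).
Only numpy, scipy, OpenCV 4.12 (cv2) and the standard library are available. Lean on these libraries where they do the work, as an engineer would, in place of code of your own. Each camera call takes 0.05 s, during which the arm holds its last target. There are 200 camera calls.

### The job

The detector's flow-cell block and all the loose columns on the bench are going away for service. First lay the block lengthwise in the bench gauge, let go of it and slide the jaw home until the block is nipped firmly against the sprung anvil, then back the jaw off by a good centimetre; pack the block and every column flat on the floor of the transport case, none on top of another, and only then shut the lid fully. Do not knock over the two bottles or the jar standing about.

Things in the scene. Friction and masses are not known exactly. Their poses are not given: they have to be found in the camera images.
- case: open grey plastic transport case, fixed to the bench: outside 168 (its x) x 262 (its y) x 60 mm high, walls and floor 6 mm, so inside 156 x 250 mm and 54 mm deep. Origin: centre of its underside. The lid is hinged along its +x side, which faces roughly the robot's left (world +y); its y runs along its length
- lid (a joint): hinged lid of the case, a flat 8 mm plate 178 mm (hinge to free edge) x 262 mm: 0 = shut flat on the rim, about 1.57 = upright. It starts open (1.5 to 1.75) leaning at or outward past upright; its stiff hinge (0.3 N m of friction) stays wherever it is left, limit 1.9. The closed lid overhangs the case's -x side by 10 mm
- lid_hinge (a point): point on the hinge line of the lid, in the middle of the case's length, at the height of the rim (60 mm above the bench)
- lid_edge (a point): middle of the free edge of the lid, 178 mm from the hinge; it moves with the lid
- gauge: steel sliding bench gauge, fixed to the bench. Origin: centre of the underside of its bed, a flat plate 260 (its x) x 70 mm and 8 mm thick. An anvil (22 mm thick, 60 mm wide, top 42 mm above the bench) stands at its -x end with the measuring face at x = -100 mm. The sliding jaw runs along x on the other side; its measuring face is at x = +60 mm when the jaw is fully open. A part to be measured lies on the bed between the two faces
- jaw (a joint): travel of the sliding jaw towards the anvil, m: 0 = fully open, gap 160 mm; the gap between the faces is 160 mm minus this travel (a 100 mm part is touched on both sides at 0.060); limit 0.100. It starts too far in (0.05 to 0.095), slides with 3 N of friction and stays where it is left, so a push of 8 to 12 N on the fin nips the block well
- anvil: the gauge's anvil. Origin: centre of its measuring face, 25 mm above the bench. It is sprung: it gives way by up to 4 mm, away from the jaw, at 3 N per mm
- jaw_fin (a point): centre of the jaw's upright grip fin, 68 mm above the bench: the fin is a dark steel plate 12 mm thick along the gauge's x, 36 mm wide along its y, from 38 to 99 mm above the bench; push or pull it along the gauge's x. The jaw's measuring face is 16 mm from it on the anvil's side; the jaw body below the fin is 26 mm long, 60 mm wide, top 38 mm above the bench
- block_mid (a point): aluminium flow-cell block, bar-bell shaped seen from above: 100 mm long (its x), 36 mm high, two ends 26 mm long and 44 mm wide, and between them a waist 48 mm long and 24 mm wide (the place to grip). Point: its centre, 18 mm above its underside; z up. 0.3 kg
- column1_mid (a point): steel separation column, lying: round tube of 18 mm diameter along its x between two 34 x 34 mm square end fittings 26 mm long, 130 mm long in all; 0.25 kg. Point: its centre, 17 mm from its sides. May be absent; all four columns are alike
- column2_mid (a point): steel separation column, lying: round tube of 18 mm diameter along its x between two 34 x 34 mm square end fittings 26 mm long, 130 mm long in all; 0.25 kg. Point: its centre, 17 mm from its sides. May be absent; all four columns are alike
- column3_mid (a point): steel separation column, lying: round tube of 18 mm diameter along its x between two 34 x 34 mm square end fittings 26 mm long, 130 mm long in all; 0.25 kg. Point: its centre, 17 mm from its sides. May be absent; all four columns are alike
- column4_mid (a point): steel separation column, lying: round tube of 18 mm diameter along its x between two 34 x 34 mm square end fittings 26 mm long, 130 mm long in all; 0.25 kg. Point: its centre, 17 mm from its sides. May be absent; all four columns are alike
- amber_bottle: brown glass bottle, 60 mm diameter, about 130 mm tall, a bystander standing near the columns; origin: centre of its underside
- white_jar: white plastic jar, 60 mm diameter, about 80 mm tall, a bystander beyond the gauge; origin: centre of its underside
- reagent_bottle: clear glass bottle, 56 mm diameter, about 145 mm tall, a bystander near the case; origin: centre of its underside
Things that resemble listed ones, but are neither listed nor needed, are in the scene too. Leave any pink, red or yellow look-alike of the part that bears block_mid alone.

How it is judged (in metres and radians):
On the way, in this order (a step that is already met when the one before it is completed fails the run):
1. the block lies released in the gauge, nipped end to end between jaw and anvil (more than 1 N) (contact force between block and jaw above 1 N and contact force between block and anvil above 1 N and contact force between block and the fingers below 0.5 N and z of block_mid in the frame of gauge below 0.032 m and x of block_mid in the frame of gauge between -0.056 and -0.045 m and y of block_mid in the frame of gauge between -0.025 and 0.025 m and value of joint jaw between 0.057 and 0.067 m), for 0.2 s.
2. the jaw is backed off at least 5 mm from the block (value of joint jaw below 0.055 m), for 0.2 s.
3. the block and every column lie in the case on its floor, lid still open (x of column1_mid in the frame of case between -0.075 and 0.075 m and y of column1_mid in the frame of case between -0.122 and 0.122 m and z of column1_mid in the frame of case between 0.005 and 0.034 m and x of column2_mid in the frame of case between -0.075 and 0.075 m and y of column2_mid in the frame of case between -0.122 and 0.122 m and z of column2_mid in the frame of case between 0.005 and 0.034 m and x of column3_mid in the frame of case between -0.075 and 0.075 m and y of column3_mid in the frame of case between -0.122 and 0.122 m and z of column3_mid in the frame of case between 0.005 and 0.034 m and x of column4_mid in the frame of case between -0.075 and 0.075 m and y of column4_mid in the frame of case between -0.122 and 0.122 m and z of column4_mid in the frame of case between 0.005 and 0.034 m and x of block_mid in the frame of case between -0.075 and 0.075 m and y of block_mid in the frame of case between -0.122 and 0.122 m and z of block_mid in the frame of case between 0.005 and 0.034 m and value of joint lid above 0.3 rad), for 0.2 s.
4. the lid is shut (value of joint lid below 0.04 rad), for 0.2 s.
At the end, for the whole second after the job is handed in: The block and every column present lie at rest inside the case with their centres less than 34 mm above the case's underside, the lid is shut (below 0.04 rad), and the gauge's jaw is left backed off (travel below 0.055) (x of column1_mid in the frame of case between -0.075 and 0.075 m and y of column1_mid in the frame of case between -0.122 and 0.122 m and z of column1_mid in the frame of case between 0.005 and 0.034 m and x of column2_mid in the frame of case between -0.075 and 0.075 m and y of column2_mid in the frame of case between -0.122 and 0.122 m and z of column2_mid in the frame of case between 0.005 and 0.034 m and x of column3_mid in the frame of case between -0.075 and 0.075 m and y of column3_mid in the frame of case between -0.122 and 0.122 m and z of column3_mid in the frame of case between 0.005 and 0.034 m and x of column4_mid in the frame of case between -0.075 and 0.075 m and y of column4_mid in the frame of case between -0.122 and 0.122 m and z of column4_mid in the frame of case between 0.005 and 0.034 m and x of block_mid in the frame of case between -0.075 and 0.075 m and y of block_mid in the frame of case between -0.122 and 0.122 m and z of block_mid in the frame of case between 0.005 and 0.034 m and linear speed of each of column1, column2, column3, column4, block below 0.02 m/s and value of joint lid below 0.04 rad and value of joint jaw below 0.055 m); the robot touches nothing.
It fails at once if the amber bottle is knocked over (angle between amber_bottle's own z axis and vertical above 0.6 rad).
It fails at once if the white jar is knocked over (angle between white_jar's own z axis and vertical above 0.6 rad).
It fails at once if the reagent bottle is knocked over (angle between reagent_bottle's own z axis and vertical above 0.6 rad).
Of column1, column2, column3, column4 only 2 to 4 are there at a start; the rules pass over those that are not, and their reading is None.
At some moment in a run one of column1, column2, column3, column4, block may be knocked a few centimetres aside while the robot is not near it.
Once in a run the grip may slacken for a moment while it holds something.
It also fails if it takes over 210 s, if anything falls off the work surface, if the arm or the gripper's body presses on something with over 40 N, if the wrist force passes 120 N, or if a joint passes its speed limit or range.

## Working session

There is one attempt and no reset: what is moved stays moved. The work goes in short steps, Python scripts to look and compute and a tool call to move; the robot and the scene stay as the last step left them, time stands still between calls to the robot, and variables do not carry over. Pictures are saved under pics/ and viewed, about 12 in all and at most 16, crops included, and the job is handed in when it is done.

Besides the shell and the picture viewer there is one more tool, called after "Call:" by a JSON object that holds its "fn" and its "kwargs", one argument or row to a line. drive_tool: Moves the arm, as the interface text tells. Shifts and turns lie within -1 to 1; 1 stands for 0.15 m of shift or 180 degrees of turn. Its arguments: {"type":"object","properties":{"series":{"type":"array","items":{"type":"number","minimum":-1,"maximum":1}}},"required":["series"]}

```bash
ls; mkdir -p pics
python3 - <<'E'
from workcell import *
import cv2
print(sense()); print(tcp_to_grasp)
for n in("top","side"):
    c=read_camera(n); cv2.imwrite(f"pics/{n}0.png",c["image"][...,::-1])
    print(n,{k:(v.tolist() if hasattr(v,'tolist') else v) for k,v in c.items() if k!="image"})
E
```

```text
pics
{'time': 0.0, 'qpos': array([ 1.08989818e+00,  2.45801138e-01,  1.55902835e+00, -2.37816081e-05,
        1.33866933e+00, -1.74127521e-01]), 'qvel': array([-0.00084793,  0.00191719,  0.00095172, -0.00016784, -0.00147294,
        0.00141113]), 'tau': array([-1.44146001e-03, -4.29485607e+01, -3.26136839e+01, -1.82153312e-04,
        5.16057495e-03, -6.99202030e-08]), 'tool_pos': array([196.0437945 , 619.14757932, 230.1808736 ]), 'ee_rot': array([-0.57021539,  0.57082589,  0.41713796, -0.41833975]), 'ft_force': array([0.10024304, 0.47151973, 0.31931138]), 'moment': array([0.0043085 , 0.00903764, 0.04009002]), 'grip_width': 1.0052631075316798}
18.700000000000003
top {'fx': 391.66197014106456, 'fy': 391.66197014106456, 'cx': 279.500461495233, 'cy': 210.35618660171252, 'R': [[-0.005728065817359358, -0.9999619726850607, -0.0065758988582567835], [-0.9965271447052492, 0.00625442961693117, -0.08303331846776907], [0.08307128943019429, 0.006077441399872015, -0.9965250752381679]], 't': [-38.979778629124866, 594.0603491933067, 1281.0526129191646]}
side {'fx': 482.7699884494648, 'fy': 482.7699884494648, 'cx': 286.13342294644707, 'cy': 209.01780703407223, 'R': [[0.9052193249917425, -0.4243387310254428, 0.022685127577587477], [-0.24632375228908698, -0.56747205806514, -0.7856844610742527], [0.34626952323258114, 0.7056288717640681, -0.6182113818211775]], 't': [-531.3418208371476, 192.10586294312964, 1321.0035177326072]}
```

View pics/top0.png

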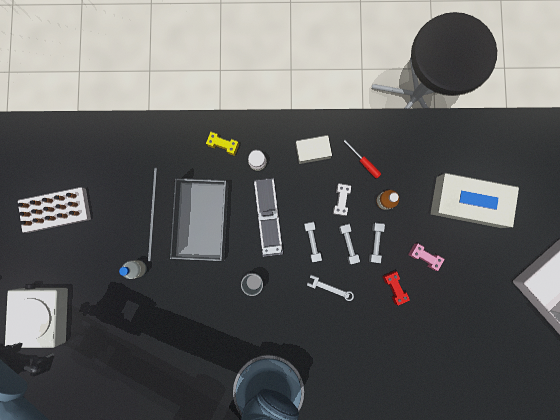

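View pics/side0.png

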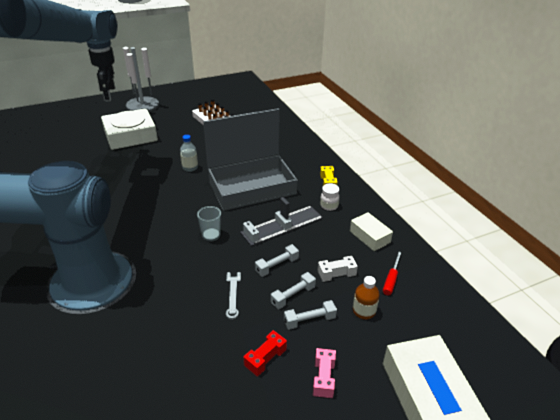

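Top view: the white bar-bell at (342,199) fits the block (about 32 px ≈ 100 mm, with a wide waist). The yellow (222,143), pink (428,257) and red (397,289) ones are look-alikes. The columns are at (313,242), (350,244) and (377,243). The wrench at (330,288) is not needed. The gauge is at (267,217), the case at (199,219), and the lid is upright at (153,215). I'll confirm in an enlarged crop.

Run:
```python
import cv2,numpy as np
t=cv2.imread('pics/top0.png');s=cv2.imread('pics/side0.png')
a=cv2.resize(t[160:280,240:400],None,fx=5,fy=5,interpolation=cv2.INTER_CUBIC)
b=cv2.resize(s[190:340,235:395],None,fx=5,fy=5,interpolation=cv2.INTER_CUBIC)
cv2.imwrite('pics/c1.png',a);
cv2.imwrite('pics/c2.png',cv2.resize(s[100:250,190:340],None,fx=4,fy=4,interpolation=cv2.INTER_CUBIC))
for im,n in((t,'top'),(s,'side')):
    h=cv2.cvtColor(im,cv2.COLOR_BGR2HSV)
    m=((h[...,1]<60)&(h[...,2]>110)).astype(np.uint8)
    k,l,st,c=cv2.connectedComponentsWithStats(m)
    for i in range(1,k):
        if 60<st[i,4]<3000: 
            ct=cv2.findContours((l==i).astype(np.uint8),0,1)[0][0]
            print(n,st[i].tolist(),c[i].round(1),[np.round(v,1) for v in cv2.minAreaRect(ct)])
```

```text
top [296, 135, 36, 29, 712] [313.3 147.9] [array([313.3, 148.6]), array([23. , 33.5]), np.float64(79.4)]
top [248, 150, 18, 20, 274] [256.4 159.4] [array([256.5, 159.5]), array([19., 17.]), np.float64(90.0)]
top [148, 168, 9, 93, 217] [151.8 214.7] [array([151.8, 214. ]), array([ 2.3, 92.3]), np.float64(3.9)]
top [436, 173, 83, 55, 2659] [478.2 200. ] [array([478. , 200.8]), array([77.5, 43.2]), np.float64(10.8)]
top [172, 179, 54, 82, 2582] [205.6 219.8] [array([198.7, 219.4]), array([49. , 80.6]), np.float64(3.4)]
top [254, 178, 29, 79, 1253] [267.5 216.6] [array([267.8, 217. ]), array([76.2, 20.3]), np.float64(83.1)]
top [334, 183, 17, 33, 322] [342.1 199.1] [array([342.2, 199. ]), array([13.3, 30.7]), np.float64(9.0)]
top [18, 187, 69, 46, 1570] [ 53.4 209.5] [array([ 51.7, 209.6]), array([33.6, 67.3]), np.float64(78.2)]
top [389, 193, 10, 9, 67] [393.5 196.9] [array([393.5, 197. ]), array([8., 9.]), np.float64(90.0)]
top [304, 222, 18, 40, 275] [312.5 241.7] [array([312.6, 241.6]), array([39.5,  9.8]), np.float64(78.3)]
top [371, 223, 14, 40, 284] [377.1 242.6] [array([377.4, 24
[... 2469 characters left out ...]
 [337.1 264. ] [array([337.5, 263.9]), array([13., 38.]), np.float64(79.4)]
side [226, 272, 15, 46, 375] [232.5 294.2] [array([233. , 294.5]), array([45., 14.]), np.float64(90.0)]
side [271, 272, 45, 30, 367] [293.  287.3] [array([292.9, 286.3]), array([11.5, 46.5]), np.float64(59.3)]
side [364, 276, 12, 12, 117] [369.1 281.2] [array([369.5, 281.5]), array([11., 11.]), np.float64(90.0)]
side [354, 297, 18, 18, 122] [360.9 307.4] [array([361.3, 307.2]), array([21.8, 11.6]), np.float64(29.4)]
side [284, 300, 53, 22, 428] [310.  311.8] [array([310. , 310.6]), array([11.8, 51.8]), np.float64(76.7)]
side [384, 351, 7, 23, 85] [387.  361.9] [array([387., 362.]), array([ 6., 22.]), np.float64(0.0)]
```

View pics/c1.png

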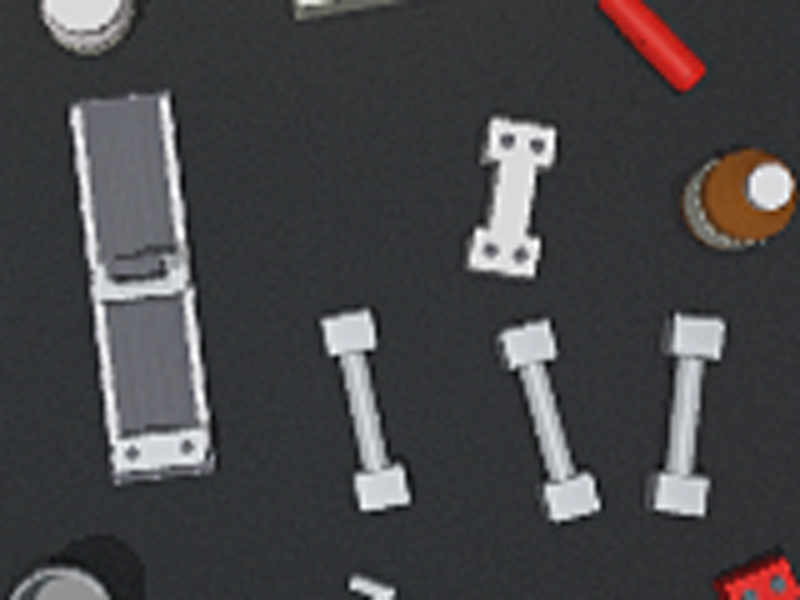

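View pics/c2.png

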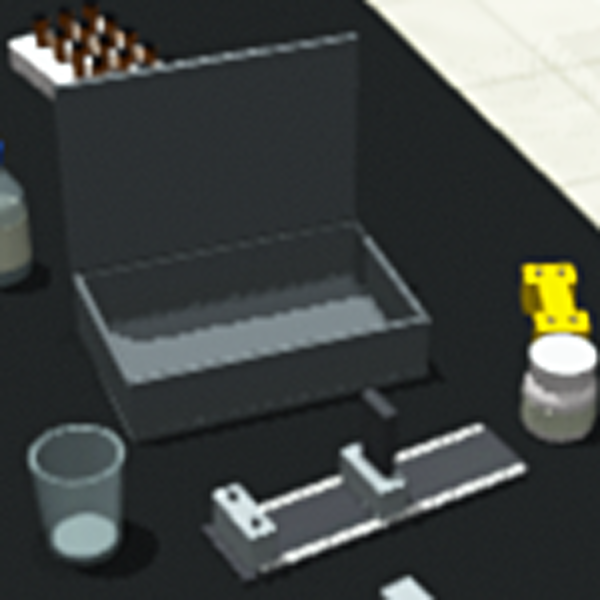

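The crop confirms it: the block is the white bar-bell with wide ends at top px (342,199), and there are three columns. The gauge anvil is at the near end (crop c1 (160,455)), with the jaw and dark fin in the middle (crop c1 (140,270)). I'll turn these into world poses.

```bash
cat > h.py <<'E'
import cv2,numpy as np
from workcell import *
def grab(n,save=None):
    c=read_camera(n)
    if save: cv2.imwrite(save,c["image"][...,::-1])
    return c
def ray(c,p):
    R=np.array(c["R"]);C=-R.T@np.array(c["t"])
    return C,R.T@np.array([(p[0]-c["cx"])/c["fx"],(p[1]-c["cy"])/c["fy"],1])
def plane(c,p,z):
    C,d=ray(c,p); return (C+d*(z-C[2])/d[2])[:2]
def tri(c1,p1,c2,p2):
    C,d=ray(c1,p1);D,e=ray(c2,p2)
    s=np.linalg.lstsq(np.c_[d,-e],D-C,rcond=None)[0]
    a,b=C+d*s[0],D+e*s[1]; return (a+b)/2,np.linalg.norm(a-b)
def proj(c,X):
    q=np.array(c["R"])@np.array(X,float)+np.array(c["t"]); return np.array([c["fx"]*q[0]/q[2]+c["cx"],c["fy"]*q[1]/q[2]+c["cy"]])
def blobs(c,v=110,lo=60,hi=3000,s=60):
    h=cv2.cvtColor(c["image"],cv2.COLOR_RGB2HSV)
    m=((h[...,1]<s)&(h[...,2]>v)).astype(np.uint8)
    out=[]
    for ct in cv2.findContours(m,0,1)[0]:
        M=cv2.moments(ct)
        if lo<=M["m00"]<hi: out.append((np.array([M["m10"],M["m01"]])/M["m00"],cv2.minAreaRect(ct),M["m00"],ct))
    return out
def near(bs,p,r=14):
    b=[x for x in bs if np.hypot(*(x[0]-p))<r]; return min(b,key=lambda x:np.hypot(*(x[0]-p))) if b else None
def pose(c,rect,z):
    P=np.array([plane(c,q,z) for q in cv2.boxPoints(rect)])
    a,b=P[1]-P[0],P[2]-P[1]; L=a if np.hypot(*a)>np.hypot(*b) else b
    return P.mean(0).round(1),round(np.degrees(np.arctan2(L[1],L[0]))%180,1),np.round(sorted([np.hypot(*a),np.hypot(*b)]),0)
E
cat > m.py <<'E'
from h import *
T=grab("top");S=grab("side")
bt=blobs(T);bs=blobs(S,lo=15)
for C in(T,S): print("cam",ray(C,(280,210))[0].round())
for n,p,q,z in(("block",(342,199),(337,266),36),("c1",(313,242),(277,257),34),("c2",(350,244),(293,287),34),("c3",(377,243),(310,312),34)):
    b=near(bt,p);e=near(bs,q)
    print(n,pose(T,b[1],z),"tri",[x.round(1) if hasattr(x,'round') else x for x in tri(T,b[1][0],S,e[1][0])])
b=near(bt,(268,217));print("gauge",pose(T,b[1],8));print(cv2.approxPolyDP(b[3],3,True)[:,0].tolist())
b=near(bt,(199,219),20);print("case",pose(T,b[1],60));print(cv2.approxPolyDP(b[3],3,True)[:,0].tolist())
b=near(bt,(152,215));print("lid edge",pose(T,b[1],238))
for n,p in(("jar",(256,159)),("cup",(252,283))): print(n,plane(T,near(bt,p)[0],40))
print("amber",plane(T,(393,197),130),plane(T,(386,202),60),"reagent",plane(T,(125,271),140),plane(T,(134,269),60))
# bright anvil/jaw profile along gauge
im=S["image"]
E
python3 m.py
python3 - <<'E'
import cv2
t=cv2.imread('pics/top0.png')
g=cv2.resize(t[172:262,240:300],None,fx=6,fy=6,interpolation=cv2.INTER_CUBIC)
k=cv2.resize(t[155:275,140:240],None,fx=4.5,fy=4.5,interpolation=cv2.INTER_CUBIC)
h=max(g.shape[0],k.shape[0])
import numpy as np
o=np.zeros((h,g.shape[1]+k.shape[1],3),np.uint8);o[:g.shape[0],:g.shape[1]]=g;o[:k.shape[0],g.shape[1]:]=np.clip(k*1.6,0,255)
print(o.shape);cv2.imwrite('pics/c3.png',o[:600,:810])
E
```

```text
cam [ 485.  -50. 1326.]
cam [   71. -1049.   980.]
block (array([ 629.3, -250.2]), np.float64(170.1), array([ 44., 102.])) tri [array([ 628.1, -249.8,   33.7]), np.float64(3.0)]
c1 (array([ 489.7, -150.8]), np.float64(10.9), array([ 32., 129.])) tri [array([ 487.6, -150.4,   29.7]), np.float64(3.9)]
c2 (array([ 482.1, -272.3]), np.float64(14.3), array([ 33., 129.])) tri [array([ 480.2, -272.2,   30.7]), np.float64(3.5)]
c3 (array([ 485.1, -363.2]), np.float64(172.6), array([ 33., 129.])) tri [array([ 483.6, -363.4,   30.6]), np.float64(2.7)]
gauge (array([573.9,  -2.8]), np.float64(6.6), array([ 69., 258.]))
[[273, 178], [254, 181], [263, 256], [282, 253]]
case (array([564.3, 219.1]), np.float64(177.6), array([160., 262.]))
[[184, 179], [224, 182], [192, 183], [188, 245], [179, 252], [219, 254], [220, 259], [172, 258], [220, 260], [225, 181]]
lid edge (array([569.3, 312.4]), np.float64(177.3), array([  7., 258.]))
jar [762.97624671  33.21901638]
cup [352.31763779  49.68506659]
amber [ 623.9387812  -391.44818619] [ 615.88589942 -388.2688572 ] reagent [404.13257856 422.36402752] [404.86221819 425.47003683]
(540, 810, 3)
```

View pics/c3.png

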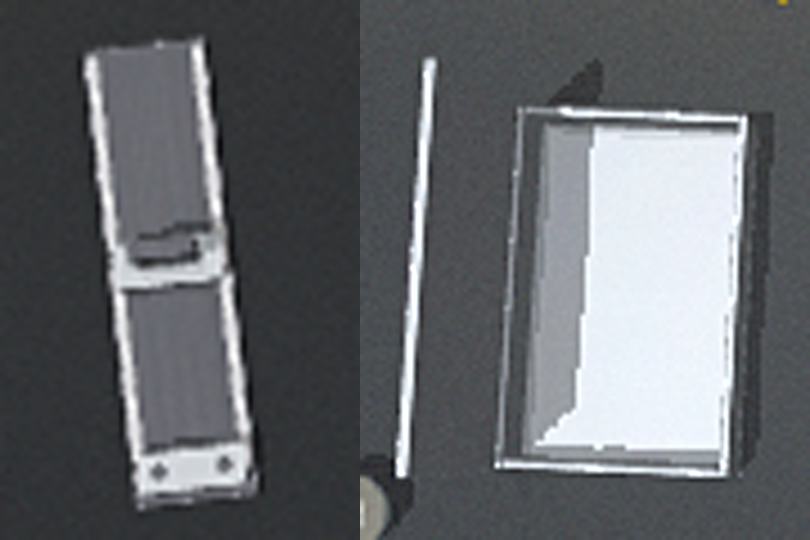

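```bash
cat > go.py <<'E'
# plan(waypoints): each (x,y,z,phi_deg,grip,rows); tool y down, phi = world angle of jaw axis
import json,sys,numpy as np
from scipy.spatial.transform import Rotation as Ro
from workcell import sense
def Rm(phi):
    x=np.array([np.cos(phi),np.sin(phi),0]);y=np.array([0,0,-1.]);return np.c_[x,y,np.cross(x,y)]
def cur():
    return json.load(open('cmd.json'))  # x,y,z,phi(deg)
def plan(w,save=True):
    c=cur();R=Rm(np.radians(c[3]));out=[];n=0
    for x,y,z,phi,g,k in w:
        d=R.T@(np.array([x,y,z])-c[:3])/150
        dphi=(phi-c[3]+90)%180-90      # jaw symmetric
        row=[0,round(-dphi/180,3),0]+[round(float(v),3) for v in d]+[g]
        out+=row*k;n+=k
        e=np.array(c[:3])+R@(np.array(row[3:6])*150);last=[*e,c[3]-row[1]*180]
        if max(map(abs,row))>1: print("TOO FAR",row)
    if n>12: print("ROWS",n)
    print(json.dumps([[float(v) for v in out]])[1:-1].replace('.0,',',').replace('.0]',']'))
    if save: json.dump([float(v) for v in last],open('cmd.json','w'))
def st():
    s=sense();print('t',round(s['time'],2),'p',s['tool_pos'].round(1),'f',s['ft_force'].round(1),'g',round(s['grip_width'],3),'cmd',np.round(cur(),1))
E
python3 - <<'E'
from h import *
import json
from scipy.spatial.transform import Rotation as Ro
s=sense();q=s['ee_rot'];R=Ro.from_quat([q[1],q[2],q[3],q[0]]).as_matrix();print(R.round(3))
phi=np.degrees(np.arctan2(R[1,0],R[0,0]));print(phi)
json.dump([196.303,619.66,231.29,float(phi)],open('cmd.json','w'))
T=grab("top");S=grab("side")
u=lambda x,y,f,ox,oy:((x+.5)/f-.5+ox,(y+.5)/f-.5+oy)
cs=[plane(T,u(x-360,y,4.5,140,155),60) for x,y in((520,106),(746,118),(724,474),(497,466))];print("case",np.round(cs),np.mean(cs,0).round(1))
g=np.array([573.9,-2.8]);a=np.radians(6.6);ex=np.array([np.cos(a),np.sin(a)]);ey=np.array([-ex[1],ex[0]])
for n,p,z in(("jawface",(178,281),38),("anvil",(190,445),42),("finTop?",(165,240),99)):
    w=plane(T,u(*p,6,240,172),z)-g;print(n,w@ex,w@ey)
# side view: fin top centre ~ crop c2 (380,403)/4 ; jaw body top front edge (370,470)?; anvil top face centre
for n,p,z in(("fin top",(380,403),99),("anvil top",(243,512),42)):
    w=plane(S,u(*p,4,190,100),z)-g;print("side",n,w@ex,w@ey)
print("lid top corners side",[plane(S,u(*p,4,190,100),238).round() for p in((55,88),(356,36))])
print("case rim side",[plane(S,u(*p,4,190,100),60).round() for p in((76,275),(355,225),(430,320),(128,382))])
E
```

```text
[[ 0.302 -0.001 -0.953]
 [ 0.953 -0.001  0.302]
 [-0.001 -1.     0.   ]]
72.4212761637848
case [[699. 298.]
 [689. 133.]
 [432. 148.]
 [439. 310.]] [564.6 222.3]
jawface -8.263220164978767 -4.990919221656889
anvil -98.08279689276849 -0.9834920032590436
finTop? 9.887541054592795 -2.304177710611065
side fin top 3.8769073403426515 -1.0490950931971181
side anvil top -114.93390070711433 -1.183309274619807
lid top corners side [array([435., 313.]), array([696., 304.])]
case rim side [array([438., 311.]), array([691., 291.]), array([687., 130.]), array([428., 148.])]
```

```bash
cat >> go.py <<'E'
def go(*w):
    """w: (x,y,z,phi,grip[,hold rows]); one row per <=45 mm / 9 deg, packed into calls"""
    c=np.array(cur());p=c.copy();rows=[]
    for q in w:
        t=np.array(q[:4],float);t[3]=p[3]+((t[3]-p[3]+90)%180-90)
        n=max(1,int(np.ceil(max(np.linalg.norm(t[:3]-p[:3])/45,abs(t[3]-p[3])/9))))
        rows+=[(p+(t-p)*i/n,q[4]) for i in range(1,n+1)]+[(t,q[4])]*(q[5] if len(q)>5 else 0);p=t
    out=[]
    def emit():
        print("CALL",len(out)//7,json.dumps(out).replace('.0,',',').replace('.0]',']').replace(' ',''))
    base=c.copy();last=c.copy();R=Rm(np.radians(base[3]))
    def mk(t,g):
        d=R.T@(t[:3]-base[:3])/150
        r=[0.,round(-(t[3]-base[3])/180,3),0.]+[round(float(v),3) for v in d]+[float(g)]
        e=base[:3]+R@(np.array(r[3:6])*150);return r,np.array([*e,base[3]-r[1]*180])
    for t,g in rows:
        r,e=mk(t,g)
        if len(out)>=84 or max(map(abs,r))>1:
            emit();out=[];base=last;R=Rm(np.radians(base[3]));r,e=mk(t,g)
        out+=r;last=e
    emit();json.dump([float(v) for v in last],open('cmd.json','w'));print("end",last.round(1))
E
python3 - <<'E'
from go import *
go((196.3,619.7,340,72.4,1),(400,150,340,40,1),(581,-2,230,6.6,1,1))
E
```

```text
CALL 7 [0,0,0,0,-0.242,0,1,0,0,0,0,-0.483,0,1,0,0,0,0,-0.725,0,1,0,0.015,0,-0.214,-0.725,-0.187,1,0,0.03,0,-0.429,-0.725,-0.373,1,0,0.045,0,-0.643,-0.725,-0.56,1,0,0.06,0,-0.858,-0.725,-0.747,1]
CALL 4 [0,0.015,0,-0.176,0,-0.223,1,0,0.03,0,-0.352,0,-0.447,1,0,0.045,0,-0.528,0,-0.67,1,0,0.06,0,-0.703,0,-0.894,1]
CALL 3 [0,0.015,0,-0.131,0,-0.253,1,0,0.03,0,-0.262,0,-0.505,1,0,0.045,0,-0.393,0,-0.758,1]
CALL 3 [0,0.015,0,-0.094,0,-0.268,1,0,0.046,0,-0.06,0.122,-0.529,1,0,0.077,0,-0.027,0.245,-0.789,1]
CALL 5 [0,0.031,0,0.094,0.122,-0.245,1,0,0.062,0,0.189,0.244,-0.49,1,0,0.093,0,0.284,0.366,-0.735,1,0,0.124,0,0.378,0.489,-0.98,1,0,0.124,0,0.378,0.489,-0.98,1]
end [580.9  -2.  229.9   6.5]
```

Call:
{"fn": "drive_tool", "kwargs": {
  "series": [0,0,0,0,-0.242,0,1,0,0,0,0,-0.483,0,1,0,0,0,0,-0.725,0,1,0,0.015,0,-0.214,-0.725,-0.187,1,0,0.03,0,-0.429,-0.725,-0.373,1,0,0.045,0,-0.643,-0.725,-0.56,1,0,0.06,0,-0.858,-0.725,-0.747,1]
}}

```text
time: 1.18
tool_pos: [264.6, 461.8, 340.1]
ee_rot: [-0.608, 0.608, 0.362, -0.362]
ft_force: [0.9, 0.2, 0.8]
grip_width: 0.998
```

Call:
{"fn": "drive_tool", "kwargs": {
  "series": [0,0.015,0,-0.176,0,-0.223,1,0,0.03,0,-0.352,0,-0.447,1,0,0.045,0,-0.528,0,-0.67,1,0,0.06,0,-0.703,0,-0.894,1]
}}

```text
time: 1.68
tool_pos: [332.4, 305.3, 340.1]
ee_rot: [0.639, -0.639, -0.303, 0.303]
ft_force: [0.6, -0.3, -0.0]
grip_width: 0.998
```

Call:
{"fn": "drive_tool", "kwargs": {
  "series": [0,0.015,0,-0.131,0,-0.253,1,0,0.03,0,-0.262,0,-0.505,1,0,0.045,0,-0.393,0,-0.758,1]
}}

```text
time: 2.05
tool_pos: [383.3, 187.8, 340.2]
ee_rot: [-0.659, 0.659, 0.257, -0.257]
ft_force: [0.4, 0.7, 0.1]
grip_width: 0.998
```

Call:
{"fn": "drive_tool", "kwargs": {
  "series": [0,0.015,0,-0.094,0,-0.268,1,0,0.046,0,-0.06,0.122,-0.529,1,0,0.077,0,-0.027,0.245,-0.789,1]
}}

```text
time: 2.42
tool_pos: [461.3, 98.2, 303.3]
ee_rot: [-0.685, 0.685, 0.175, -0.174]
ft_force: [-0.9, 0.8, 0.5]
grip_width: 0.999
```

Call:
{"fn": "drive_tool", "kwargs": {
  "series": [0,0.031,0,0.094,0.122,-0.245,1,0,0.062,0,0.189,0.244,-0.49,1,0,0.093,0,0.284,0.366,-0.735,1,0,0.124,0,0.378,0.489,-0.98,1,0,0.124,0,0.378,0.489,-0.98,1]
}}

```text
time: 3.05
tool_pos: [581.0, -3.4, 227.5]
ee_rot: [0.706, -0.706, -0.038, 0.041]
ft_force: [-0.2, 0.2, 0.1]
grip_width: 0.995
```

Run:
```python
from go import *
st()
go((581,-2,62,6.6,1,1),(581,-2,62,6.6,-1,5))
go((602,0.5,62,6.6,-1),(624,3,62,6.6,-1,2))
```

```text
t 3.05 p [581.   -3.4 227.5] f [-0.2  0.2  0.1] g 0.995 cmd [580.9  -2.  229.9   6.5]
CALL 3 [0,-0,0,0,0.28,-0,1,0,-0,0,0,0.56,-0,1,0,-0,0,0,0.84,-0,1]
CALL 8 [0,-0,0,0,0.28,-0,1,0,-0,0,0,0.28,-0,1,0,-0,0,0,0.28,-0,-1,0,-0,0,0,0.28,-0,-1,0,-0,0,0,0.28,-0,-1,0,-0,0,0,0.28,-0,-1,0,-0,0,0,0.28,-0,-1,0,-0,0,0,0.28,-0,-1]
end [580.9  -2.   61.9   6.5]
CALL 4 [0,-0,0,0.141,-0,0,-1,0,-0,0,0.289,-0,0,-1,0,-0,0,0.289,-0,0,-1,0,-0,0,0.289,-0,0,-1]
end [624.    3.   61.9   6.5]
```

Call:
{"fn": "drive_tool", "kwargs": {
  "series": [0,0,0,0,0.28,0,1,0,0,0,0,0.56,0,1,0,0,0,0,0.84,0,1]
}}

```text
time: 3.42
tool_pos: [580.9, -1.4, 103.8]
ee_rot: [-0.706, 0.706, 0.041, -0.04]
ft_force: [0.9, -1.1, 0.6]
grip_width: 1.003
```

Call:
{"fn": "drive_tool", "kwargs": {
  "series": [0,0,0,0,0.28,0,1,0,0,0,0,0.28,0,1,0,0,0,0,0.28,0,-1,0,0,0,0,0.28,0,-1,0,0,0,0,0.28,0,-1,0,0,0,0,0.28,0,-1,0,0,0,0,0.28,0,-1,0,0,0,0,0.28,0,-1]
}}

```text
time: 4.42
tool_pos: [581.3, -2.1, 62.8]
ee_rot: [-0.706, 0.706, 0.041, -0.04]
ft_force: [-2.7, 0.2, 5.8]
grip_width: 0.136
```

Call:
{"fn": "drive_tool", "kwargs": {
  "series": [0,0,0,0.141,0,0,-1,0,0,0,0.289,0,0,-1,0,0,0,0.289,0,0,-1,0,0,0,0.289,0,0,-1]
}}

```text
time: 4.92
tool_pos: [624.9, 3.0, 62.9]
ee_rot: [-0.706, 0.706, 0.041, -0.039]
ft_force: [3.1, 2.2, 5.2]
grip_width: 0.133
```

Run:
```python
from go import *
from h import grab
st()
T=grab("top","pics/t1.png");S=grab("side","pics/s1.png")
import cv2
cv2.imwrite("pics/v1.png",cv2.resize(cv2.imread("pics/s1.png")[150:270,220:340],None,fx=4,fy=4))
go((624,3,62,6.6,1,3),(624,3,150,6.6,1))
```

```text
t 4.92 p [624.9   3.   62.9] f [3.1 2.2 5.2] g 0.133 cmd [624.    3.   61.9   6.5]
CALL 6 [0,-0,0,-0,-0,0,1,0,-0,0,-0,-0,0,1,0,-0,0,-0,-0,0,1,0,-0,0,-0,-0,0,1,0,-0,0,-0,-0.294,0,1,0,-0,0,-0,-0.587,0,1]
end [624.    3.  150.    6.5]
```

View pics/v1.png

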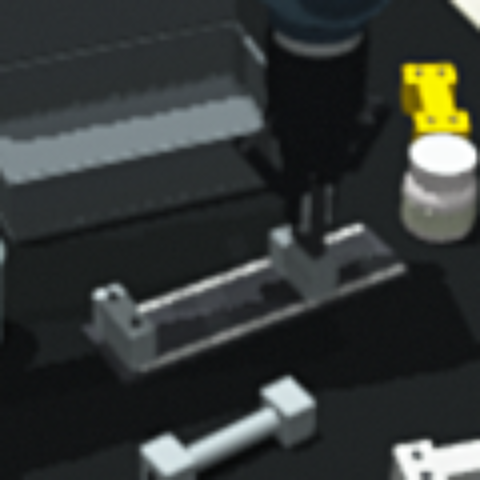

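The jaw is pulled open: the fin is gripped at view px (315,240), and the gap to the anvil is clearly over 100 mm. Next I'll release it and re-check the block.

Call:
{"fn": "drive_tool", "kwargs": {
  "series": [0,0,0,0,0,0,1,0,0,0,0,0,0,1,0,0,0,0,0,0,1,0,0,0,0,0,0,1,0,0,0,0,-0.294,0,1,0,0,0,0,-0.587,0,1]
}}

```text
time: 5.78
tool_pos: [623.4, 3.0, 150.3]
ee_rot: [0.706, -0.706, -0.04, 0.041]
ft_force: [1.0, 0.1, 0.6]
grip_width: 1.001
```

```bash
cat > look.py <<'E'
from h import *
def look(z=36,pr=True):
    T=grab("top")
    for b in blobs(T,lo=150,hi=420):
        p=pose(T,b[1],z)
        if 85<p[2][1]<145 and p[2][0]<55: print("blob px",b[0].round(),"pose",p[0],p[1],p[2])
E
python3 - <<'E'
from go import *
from look import look
st();look()
go((629,-150,130,60,1),(629,-250,90,80,1))
go((629,-250,30,80,1),(629,-250,8,80,1,1))
go((629,-250,8,80,-1,6))
E
```

```text
t 5.78 p [623.4   3.  150.3] f [1.  0.1 0.6] g 1.001 cmd [624.    3.  150.    6.5]
blob px [349. 244.] pose [ 482.1 -271.9] 14.3 [ 33. 129.]
blob px [377. 243.] pose [ 485.1 -362.8] 172.6 [ 33. 129.]
blob px [313. 242.] pose [ 489.7 -150.6] 10.9 [ 32. 129.]
blob px [342. 199.] pose [ 629.3 -250.2] 170.1 [ 44. 102.]
CALL 5 [0,-0.049,0,-0.014,0.022,-0.169,1,0,-0.099,0,-0.028,0.044,-0.339,1,0,-0.148,0,-0.042,0.067,-0.508,1,0,-0.198,0,-0.055,0.089,-0.678,1,0,-0.247,0,-0.069,0.111,-0.847,1]
CALL 4 [0,-0.05,0,-0.129,0.022,-0.111,1,0,-0.087,0,-0.302,0.111,-0.251,1,0,-0.124,0,-0.474,0.2,-0.391,1,0,-0.161,0,-0.647,0.289,-0.531,1]
end [ 629. -250.   90.   80.]
CALL 4 [0,-0,0,-0,0.2,0,1,0,-0,0,-0,0.4,0,1,0,-0,0,-0,0.547,0,1,0,-0,0,-0,0.547,0,1]
end [ 629.  -250.     7.9   80. ]
CALL 7 [0,-0,0,-0,-0,0,-1,0,-0,0,-0,-0,0,-1,0,-0,0,-0,-0,0,-1,0,-0,0,-0,-0,0,-1,0,-0,0,-0,-0,0,-1,0,-0,0,-0,-0,0,-1,0,-0,0,-0,-0,0,-1]
end [ 629.  -250.     7.9   80. ]
```

Call:
{"fn": "drive_tool", "kwargs": {
  "series": [0,-0.049,0,-0.014,0.022,-0.169,1,0,-0.099,0,-0.028,0.044,-0.339,1,0,-0.148,0,-0.042,0.067,-0.508,1,0,-0.198,0,-0.055,0.089,-0.678,1,0,-0.247,0,-0.069,0.111,-0.847,1]
}}

```text
time: 6.45
tool_pos: [628.1, -125.3, 133.0]
ee_rot: [0.637, -0.637, -0.306, 0.306]
ft_force: [-0.3, 0.0, -0.1]
grip_width: 0.999
```

Call:
{"fn": "drive_tool", "kwargs": {
  "series": [0,-0.05,0,-0.129,0.022,-0.111,1,0,-0.087,0,-0.302,0.111,-0.251,1,0,-0.124,0,-0.474,0.2,-0.391,1,0,-0.161,0,-0.647,0.289,-0.531,1]
}}

```text
time: 6.95
tool_pos: [628.9, -251.0, 89.3]
ee_rot: [0.541, -0.541, -0.455, 0.456]
ft_force: [-0.0, -0.9, 0.6]
grip_width: 1.002
```

Call:
{"fn": "drive_tool", "kwargs": {
  "series": [0,0,0,0,0.2,0,1,0,0,0,0,0.4,0,1,0,0,0,0,0.547,0,1,0,0,0,0,0.547,0,1]
}}

```text
time: 7.45
tool_pos: [627.6, -249.0, 5.6]
ee_rot: [0.543, -0.54, -0.454, 0.455]
ft_force: [0.9, 0.1, -2.3]
grip_width: 0.999
```

Call:
{"fn": "drive_tool", "kwargs": {
  "series": [0,0,0,0,0,0,-1,0,0,0,0,0,0,-1,0,0,0,0,0,0,-1,0,0,0,0,0,0,-1,0,0,0,0,0,0,-1,0,0,0,0,0,0,-1,0,0,0,0,0,0,-1]
}}

```text
time: 8.32
tool_pos: [629.8, -250.3, 9.1]
ee_rot: [-0.541, 0.542, 0.455, -0.454]
ft_force: [0.3, 1.0, 5.5]
grip_width: 0.271
```

Run:
```python
from go import *
go((629,-250,120,80,-1),(532.2,-7.6,120,96.6,-1),(532.2,-7.6,70,96.6,-1,1))
```

```text
CALL 7 [0,-0,0,-0,-0.249,0,-1,0,-0,0,-0,-0.498,0,-1,0,-0,0,-0,-0.747,0,-1,0,-0.015,0,0.246,-0.747,0.153,-1,0,-0.031,0,0.493,-0.747,0.306,-1,0,-0.046,0,0.739,-0.747,0.458,-1,0,-0.062,0,0.986,-0.747,0.611,-1]
CALL 5 [0,-0.015,0,0.271,-0,0.102,-1,0,-0.03,0,0.543,-0,0.205,-1,0,-0.03,0,0.543,0.167,0.205,-1,0,-0.03,0,0.543,0.333,0.205,-1,0,-0.03,0,0.543,0.333,0.205,-1]
end [532.1  -7.6  70.   96.5]
```

Call:
{"fn": "drive_tool", "kwargs": {
  "series": [0,0,0,0,-0.249,0,-1,0,0,0,0,-0.498,0,-1,0,0,0,0,-0.747,0,-1,0,-0.015,0,0.246,-0.747,0.153,-1,0,-0.031,0,0.493,-0.747,0.306,-1,0,-0.046,0,0.739,-0.747,0.458,-1,0,-0.062,0,0.986,-0.747,0.611,-1]
}}

```text
time: 9.2
tool_pos: [562.8, -86.9, 118.7]
ee_rot: [0.495, -0.494, -0.505, 0.506]
ft_force: [0.5, 1.3, -3.1]
grip_width: 0.27
```

Call:
{"fn": "drive_tool", "kwargs": {
  "series": [0,-0.015,0,0.271,0,0.102,-1,0,-0.03,0,0.543,0,0.205,-1,0,-0.03,0,0.543,0.167,0.205,-1,0,-0.03,0,0.543,0.333,0.205,-1,0,-0.03,0,0.543,0.333,0.205,-1]
}}

```text
time: 9.82
tool_pos: [529.3, -6.9, 67.2]
ee_rot: [0.473, -0.469, -0.527, 0.529]
ft_force: [-0.4, 0.1, -2.4]
grip_width: 0.269
```

Run:
```python
from go import *
from h import grab
import cv2
st()
S=grab("side","pics/s2.png");T=grab("top","pics/t2.png")
cv2.imwrite("pics/v2.png",cv2.resize(cv2.imread("pics/s2.png")[160:260,220:340],None,fx=5,fy=5))
go((532.2,-7.6,30,96.6,-1),(532.2,-7.6,17,96.6,-1,1))
```

```text
t 9.82 p [529.3  -6.9  67.2] f [-0.4  0.1 -2.4] g 0.269 cmd [532.1  -7.6  70.   96.5]
CALL 3 [0,-0,0,-0,0.267,-0,-1,0,-0,0,-0,0.354,-0,-1,0,-0,0,-0,0.354,-0,-1]
end [532.1  -7.6  16.9  96.5]
```

View pics/v2.png

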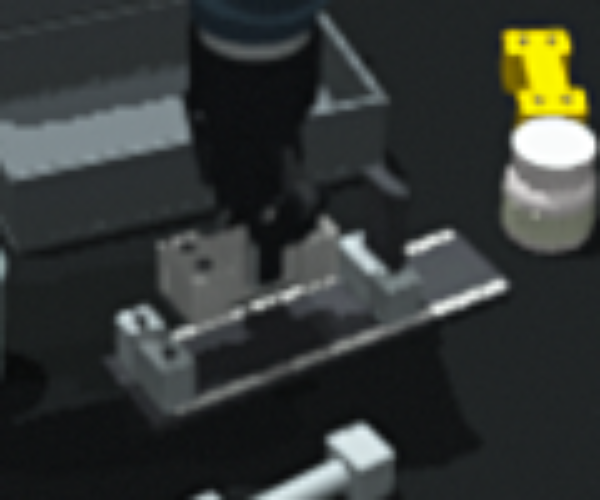

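The block hangs level over the bed at view px (250,260), aligned with the gauge. I'll lower and release it.

Call:
{"fn": "drive_tool", "kwargs": {
  "series": [0,0,0,0,0.267,0,-1,0,0,0,0,0.354,0,-1,0,0,0,0,0.354,0,-1,0,0,0,0,0.354,0,-1]
}}

```text
time: 10.42
tool_pos: [532.9, -7.8, 17.9]
ee_rot: [-0.47, 0.471, 0.528, -0.527]
ft_force: [-0.1, 0.4, -2.8]
grip_width: 0.268
```

Call:
{"fn": "drive_tool", "kwargs": {
  "series": [0,0,0,0,0,0,0,0,0,0,0,0,0,0,0,0,0,0,0,0,0,0,0,0,0,-0.3,0,0,0,0,0,0,-0.7,0,0,0,0,0,0,-0.7,0,0.5]
}}

```text
time: 11.18
tool_pos: [536.1, -8.4, 127.7]
ee_rot: [-0.467, 0.474, 0.53, -0.526]
ft_force: [0.7, 1.1, -0.4]
grip_width: 0.696
```

Run:
```python
from go import *
json.dump([532.1,-7.6,16.9+105,96.5],open('cmd.json','w'));st()
fx,fy=624.5,3
go((fx,fy,135,6.6,1),(fx,fy,70,6.6,1,1))
go((fx,fy,62,6.6,-1,5))
```

```text
t 11.18 p [536.1  -8.4 127.7] f [ 0.7  1.1 -0.4] g 0.696 cmd [532.1  -7.6 121.9  96.5]
CALL 12 [0,0.05,0,0,-0.009,-0.062,1,0,0.1,0,0,-0.017,-0.124,1,0,0.15,0,0,-0.026,-0.186,1,0,0.2,0,0,-0.035,-0.248,1,0,0.25,0,0,-0.044,-0.31,1,0,0.3,0,0,-0.052,-0.372,1,0,0.35,0,0,-0.061,-0.434,1,0,0.4,0,0,-0.07,-0.496,1,0,0.449,0,0,-0.079,-0.558,1,0,0.499,0,0,-0.087,-0.62,1,0,0.499,0,0,0.129,-0.62,1,0,0.499,0,0,0.346,-0.62,1]
CALL 1 [0,0,0,0,0,0,1]
end [624.5   2.9  70.    6.7]
CALL 6 [0,0,0,0,0.053,0,-1,0,0,0,0,0.053,0,-1,0,0,0,0,0.053,0,-1,0,0,0,0,0.053,0,-1,0,0,0,0,0.053,0,-1,0,0,0,0,0.053,0,-1]
end [624.5   2.9  62.    6.7]
```

Call:
{"fn": "drive_tool", "kwargs": {
  "series": [0,0.05,0,0,-0.009,-0.062,1,0,0.1,0,0,-0.017,-0.124,1,0,0.15,0,0,-0.026,-0.186,1,0,0.2,0,0,-0.035,-0.248,1,0,0.25,0,0,-0.044,-0.31,1,0,0.3,0,0,-0.052,-0.372,1,0,0.35,0,0,-0.061,-0.434,1,0,0.4,0,0,-0.07,-0.496,1,0,0.449,0,0,-0.079,-0.558,1,0,0.499,0,0,-0.087,-0.62,1,0,0.499,0,0,0.129,-0.62,1,0,0.499,0,0,0.346,-0.62,1]
}}

```text
time: 12.68
tool_pos: [624.4, 3.1, 68.6]
ee_rot: [0.706, -0.706, -0.041, 0.042]
ft_force: [0.2, 0.3, 0.4]
grip_width: 1.0
```

Call:
{"fn": "drive_tool", "kwargs": {
  "series": [0,0,0,0,0,0,1]
}}

```text
time: 12.8
tool_pos: [621.5, 3.5, 66.1]
ee_rot: [0.707, -0.705, -0.039, 0.044]
ft_force: [-0.2, -0.4, -0.2]
grip_width: 0.999
```

Call:
{"fn": "drive_tool", "kwargs": {
  "series": [0,0,0,0,0.053,0,-1,0,0,0,0,0.053,0,-1,0,0,0,0,0.053,0,-1,0,0,0,0,0.053,0,-1,0,0,0,0,0.053,0,-1,0,0,0,0,0.053,0,-1]
}}

```text
time: 13.55
tool_pos: [625.0, 2.9, 63.0]
ee_rot: [-0.706, 0.706, 0.042, -0.041]
ft_force: [-0.8, -0.5, 6.2]
grip_width: 0.131
```

Run:
```python
from go import *
from h import grab
import cv2
st()
S=grab("side","pics/s3.png")
cv2.imwrite("pics/v3.png",cv2.resize(cv2.imread("pics/s3.png")[160:260,220:340],None,fx=5,fy=5))
```

```text
t 13.55 p [625.    2.9  63. ] f [-0.8 -0.5  6.2] g 0.131 cmd [624.5   2.9  62.    6.7]
```

View pics/v3.png

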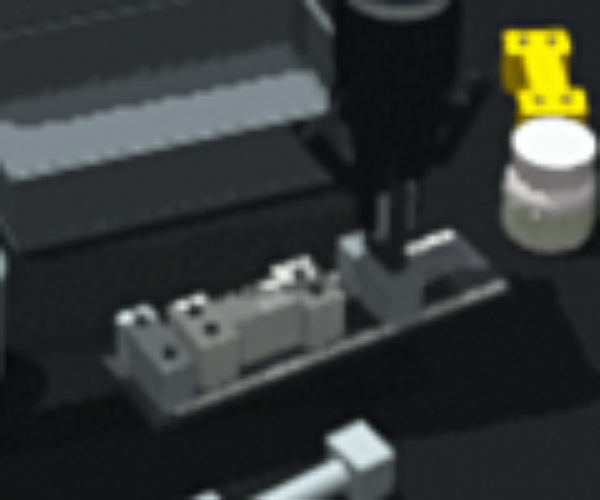

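The block lies lengthwise on the bed between anvil and jaw (view px (250,335)). I'll push the jaw in gently and watch the force.

Call:
{"fn": "drive_tool", "kwargs": {
  "series": [0,0,0,-0.06,0,0,-1,0,0,0,-0.12,0,0,-1,0,0,0,-0.17,0,0,-1,0,0,0,-0.19,0,0,-1,0,0,0,-0.19,0,0,-1]
}}

```text
time: 14.22
tool_pos: [596.3, -0.4, 63.0]
ee_rot: [-0.706, 0.706, 0.042, -0.041]
ft_force: [0.9, 1.8, 6.3]
grip_width: 0.134
```

Call:
{"fn": "drive_tool", "kwargs": {
  "series": [0,0,0,-0.01,0,0,-1,0,0,0,-0.02,0,0,-1,0,0,0,-0.02,0,0,-1]
}}

```text
time: 14.6
tool_pos: [593.8, -0.7, 63.0]
ee_rot: [-0.706, 0.706, 0.042, -0.041]
ft_force: [4.1, 1.0, 6.4]
grip_width: 0.135
```

Call:
{"fn": "drive_tool", "kwargs": {
  "series": [0,0,0,-0.006,0,0,-1,0,0,0,-0.013,0,0,-1,0,0,0,-0.013,0,0,-1]
}}

```text
time: 14.98
tool_pos: [592.0, -0.9, 63.0]
ee_rot: [-0.706, 0.706, 0.042, -0.041]
ft_force: [5.3, 2.2, 6.8]
grip_width: 0.137
```

Call:
{"fn": "drive_tool", "kwargs": {
  "series": [0,0,0,-0.006,0,0,-1,0,0,0,-0.01,0,0,-1,0,0,0,-0.01,0,0,-1]
}}

```text
time: 15.35
tool_pos: [590.6, -1.1, 63.0]
ee_rot: [-0.706, 0.706, 0.042, -0.041]
ft_force: [4.0, 1.8, 5.9]
grip_width: 0.131
```

Call:
{"fn": "drive_tool", "kwargs": {
  "series": [0,0,0,-0.006,0,0,-1,0,0,0,-0.01,0,0,-1,0,0,0,-0.01,0,0,-1]
}}

```text
time: 15.72
tool_pos: [589.1, -1.3, 63.0]
ee_rot: [-0.706, 0.706, 0.042, -0.04]
ft_force: [3.6, 2.6, 6.4]
grip_width: 0.13
```

Call:
{"fn": "drive_tool", "kwargs": {
  "series": [0,0,0,-0.006,0,0,-1,0,0,0,-0.01,0,0,-1,0,0,0,-0.01,0,0,-1]
}}

```text
time: 16.1
tool_pos: [588.1, -1.4, 63.0]
ee_rot: [-0.706, 0.706, 0.043, -0.04]
ft_force: [5.9, 1.8, 4.4]
grip_width: 0.129
```

Call:
{"fn": "drive_tool", "kwargs": {
  "series": [0,0,0,-0.006,0,0,-1,0,0,0,-0.01,0,0,-1,0,0,0,-0.01,0,0,-1]
}}

```text
time: 16.48
tool_pos: [587.2, -1.5, 63.0]
ee_rot: [-0.706, 0.706, 0.043, -0.039]
ft_force: [8.8, 2.6, 1.6]
grip_width: 0.136
```

Call:
{"fn": "drive_tool", "kwargs": {
  "series": [0,0,0,-0.005,0,0,-1,0,0,0,-0.005,0,0,-1,0,0,0,-0.005,0,0,-1,0,0,0,-0.005,0,0,-1]
}}

```text
time: 16.98
tool_pos: [586.7, -1.5, 63.0]
ee_rot: [-0.706, 0.706, 0.043, -0.039]
ft_force: [10.9, 4.6, 0.9]
grip_width: 0.132
```

Run:
```python
from go import *
from h import *
dx=0.19+.02+.013+.01*4+.005
json.dump([624.5-150*dx*np.cos(np.radians(6.7)),2.9-150*dx*np.sin(np.radians(6.7)),62,6.7],open('cmd.json','w'))
st();S=grab("side","pics/s4.png")
cv2.imwrite("pics/v4.png",cv2.resize(cv2.imread("pics/s4.png")[180:260,230:330],None,fx=6,fy=6,interpolation=cv2.INTER_CUBIC))
```

```text
t 16.98 p [586.7  -1.5  63. ] f [10.9  4.6  0.9] g 0.132 cmd [584.6  -1.8  62.    6.7]
```

View pics/v4.png

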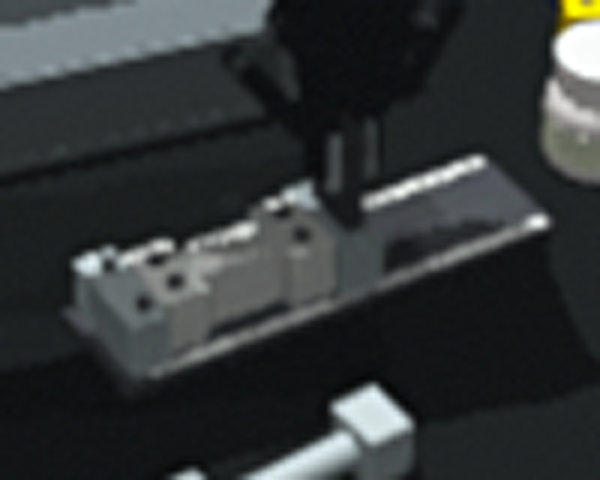

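The block is nipped end to end: it touches the anvil at view px (150,300) and the jaw at (335,260), with about 11 N on the tool for over 0.5 s. I'll back the jaw off 30 mm and release.

Call:
{"fn": "drive_tool", "kwargs": {
  "series": [0,0,0,0,0,0,-1,0,0,0,0.06,0,0,-1,0,0,0,0.13,0,0,-1,0,0,0,0.2,0,0,-1,0,0,0,0.2,0,0,-1,0,0,0,0.2,0,0,-1]
}}

```text
time: 17.77
tool_pos: [615.0, 1.8, 63.0]
ee_rot: [-0.706, 0.706, 0.042, -0.041]
ft_force: [2.6, 1.9, 6.6]
grip_width: 0.136
```

Call:
{"fn": "drive_tool", "kwargs": {
  "series": [0,0,0,0,0,0,1,0,0,0,0,0,0,1,0,0,0,0,0,0,1,0,0,0,0,0,0,1,0,0,0,0,-0.3,0,1,0,0,0,0,-0.6,0,1,0,0,0,0,-0.6,0,1]
}}

```text
time: 18.65
tool_pos: [617.3, 1.3, 157.0]
ee_rot: [-0.705, 0.707, 0.045, -0.038]
ft_force: [-0.1, -0.1, -1.1]
grip_width: 0.996
```

Run:
```python
from go import *
from h import *
c=cur();a=np.radians(6.7)
json.dump([c[0]+30*np.cos(a),c[1]+30*np.sin(a),152,6.7],open('cmd.json','w'))
st()
# measure block in gauge; clear of view first
S=grab("side");T=grab("top","pics/t5.png");S=grab("side","pics/s5.png")
x=np.hstack([cv2.resize(cv2.imread("pics/t5.png")[180:280,240:320],None,fx=5,fy=5),cv2.resize(cv2.imread("pics/s5.png")[180:260,230:310],None,fx=5,fy=5)[:500]] if 0 else [cv2.resize(cv2.imread("pics/t5.png")[180:270,235:325],None,fx=4.4,fy=4.4),cv2.resize(cv2.imread("pics/s5.png")[175:265,230:320],None,fx=4.4,fy=4.4)])
cv2.imwrite("pics/v5.png",x)
```

```text
t 18.65 p [617.3   1.3 157. ] f [-0.1 -0.1 -1.1] g 0.996 cmd [614.4   1.7 152.    6.7]
```

View pics/v5.png

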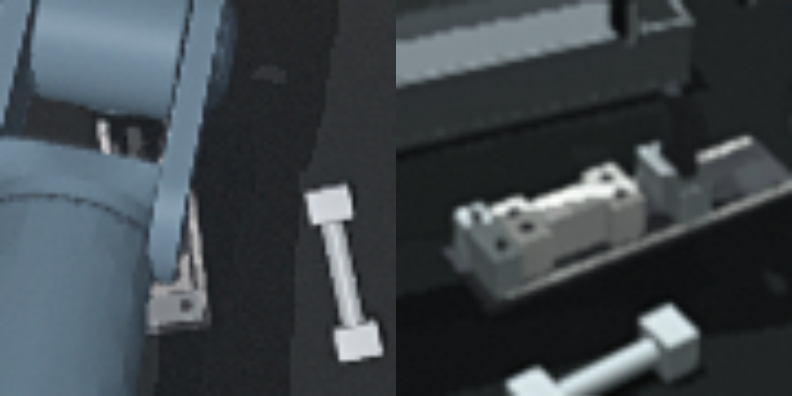

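Now I'll pick the block out of the gauge. The jaw is visibly backed off, with a gap at view px (645,190).

```bash
cat > case.py <<'E'
import numpy as np
C=np.array([563.,221.]);a=np.radians(-3);L=np.array([np.cos(a),np.sin(a)]);W=np.array([-L[1],L[0]])
def slot(s,w=0): return tuple((C+s*L+w*W).round(1))
E
python3 - <<'E'
from go import *
go((569,-3,140,-40,0.3),(524.2,-8.5,100,-83.4,0.3),(524.2,-8.5,16,-83.4,0.3,2))
go((524.2,-8.5,16,-83.4,-1,6))
E
```

```text
CALL 12 [0,0.043,0,-0.051,0.013,0.001,0.3,0,0.086,0,-0.101,0.027,0.001,0.3,0,0.13,0,-0.152,0.04,0.002,0.3,0,0.173,0,-0.203,0.053,0.003,0.3,0,0.216,0,-0.253,0.067,0.003,0.3,0,0.259,0,-0.304,0.08,0.004,0.3,0,0.308,0,-0.364,0.133,0.004,0.3,0,0.356,0,-0.424,0.187,0.003,0.3,0,0.404,0,-0.485,0.24,0.003,0.3,0,0.452,0,-0.545,0.293,0.003,0.3,0,0.501,0,-0.605,0.347,0.003,0.3,0,0.501,0,-0.605,0.627,0.003,0.3]
CALL 3 [0,-0,0,0,0.28,0,0.3,0,-0,0,0,0.28,0,0.3,0,-0,0,0,0.28,0,0.3]
end [524.2  -8.4  15.9 -83.5]
CALL 7 [0,-0,0,0,-0,0,-1,0,-0,0,0,-0,0,-1,0,-0,0,0,-0,0,-1,0,-0,0,0,-0,0,-1,0,-0,0,0,-0,0,-1,0,-0,0,0,-0,0,-1,0,-0,0,0,-0,0,-1]
end [524.2  -8.4  15.9 -83.5]
```

Call:
{"fn": "drive_tool", "kwargs": {
  "series": [0,0.043,0,-0.051,0.013,0.001,0.3,0,0.086,0,-0.101,0.027,0.001,0.3,0,0.13,0,-0.152,0.04,0.002,0.3,0,0.173,0,-0.203,0.053,0.003,0.3,0,0.216,0,-0.253,0.067,0.003,0.3,0,0.259,0,-0.304,0.08,0.004,0.3,0,0.308,0,-0.364,0.133,0.004,0.3,0,0.356,0,-0.424,0.187,0.003,0.3,0,0.404,0,-0.485,0.24,0.003,0.3,0,0.452,0,-0.545,0.293,0.003,0.3,0,0.501,0,-0.605,0.347,0.003,0.3,0,0.501,0,-0.605,0.627,0.003,0.3]
}}

```text
time: 20.3
tool_pos: [524.8, -8.6, 58.1]
ee_rot: [0.528, -0.527, 0.47, -0.472]
ft_force: [0.1, -0.6, 0.4]
grip_width: 0.65
```

Call:
{"fn": "drive_tool", "kwargs": {
  "series": [0,0,0,0,0.28,0,0.3,0,0,0,0,0.28,0,0.3,0,0,0,0,0.28,0,0.3]
}}

```text
time: 20.68
tool_pos: [524.5, -8.4, 16.5]
ee_rot: [0.528, -0.528, 0.471, -0.471]
ft_force: [0.2, -0.9, -0.2]
grip_width: 0.649
```

Call:
{"fn": "drive_tool", "kwargs": {
  "series": [0,0,0,0,0,0,-1,0,0,0,0,0,0,-1,0,0,0,0,0,0,-1,0,0,0,0,0,0,-1,0,0,0,0,0,0,-1,0,0,0,0,0,0,-1,0,0,0,0,0,0,-1]
}}

```text
time: 21.55
tool_pos: [525.7, -8.8, 17.8]
ee_rot: [0.528, -0.527, 0.47, -0.472]
ft_force: [-1.0, -0.1, 7.1]
grip_width: 0.268
```

Run:
```python
from go import *
from case import *
st()
x,y=slot(-74);print(x,y)
go((524.2,-8.5,130,-83.4,-1),(x-5,y-60,130,-3,-1),(x,y,100,-3,-1,1))
go((x,y,15,-3,-1,2))
```

```text
t 21.55 p [525.7  -8.8  17.8] f [-1.  -0.1  7.1] g 0.268 cmd [524.2  -8.4  15.9 -83.5]
489.1 224.9
CALL 10 [0,-0,0,0,-0.253,0,-1,0,-0,0,0,-0.507,0,-1,0,-0,0,0,-0.76,0,-1,0,-0.05,0,-0.131,-0.76,-0.015,-1,0,-0.1,0,-0.262,-0.76,-0.03,-1,0,-0.149,0,-0.392,-0.76,-0.045,-1,0,-0.199,0,-0.523,-0.76,-0.06,-1,0,-0.249,0,-0.654,-0.76,-0.075,-1,0,-0.298,0,-0.785,-0.76,-0.09,-1,0,-0.348,0,-0.916,-0.76,-0.104,-1]
CALL 5 [0,-0.049,0,-0.074,-0,0.11,-1,0,-0.099,0,-0.148,-0,0.219,-1,0,-0.099,0,-0.203,0.1,0.412,-1,0,-0.099,0,-0.259,0.2,0.605,-1,0,-0.099,0,-0.259,0.2,0.605,-1]
end [489.1 224.9  99.9  -3. ]
CALL 4 [0,-0,0,0,0.283,-0,-1,0,-0,0,0,0.566,-0,-1,0,-0,0,0,0.566,-0,-1,0,-0,0,0,0.566,-0,-1]
end [489.1 224.9  15.   -3. ]
```

Call:
{"fn": "drive_tool", "kwargs": {
  "series": [0,0,0,0,-0.253,0,-1,0,0,0,0,-0.507,0,-1,0,0,0,0,-0.76,0,-1,0,-0.05,0,-0.131,-0.76,-0.015,-1,0,-0.1,0,-0.262,-0.76,-0.03,-1,0,-0.149,0,-0.392,-0.76,-0.045,-1,0,-0.199,0,-0.523,-0.76,-0.06,-1,0,-0.249,0,-0.654,-0.76,-0.075,-1,0,-0.298,0,-0.785,-0.76,-0.09,-1,0,-0.348,0,-0.916,-0.76,-0.104,-1]
}}

```text
time: 22.8
tool_pos: [492.2, 127.0, 129.6]
ee_rot: [-0.696, 0.696, -0.126, 0.126]
ft_force: [-0.2, -0.0, -2.5]
grip_width: 0.269
```

Call:
{"fn": "drive_tool", "kwargs": {
  "series": [0,-0.049,0,-0.074,0,0.11,-1,0,-0.099,0,-0.148,0,0.219,-1,0,-0.099,0,-0.203,0.1,0.412,-1,0,-0.099,0,-0.259,0.2,0.605,-1,0,-0.099,0,-0.259,0.2,0.605,-1]
}}

```text
time: 23.42
tool_pos: [487.2, 226.1, 98.3]
ee_rot: [-0.707, 0.707, -0.019, 0.016]
ft_force: [-0.7, -1.1, -2.0]
grip_width: 0.266
```

Run:
```python
from go import *
from h import *
st();S=grab("side","pics/s6.png")
cv2.imwrite("pics/v6.png",cv2.resize(cv2.imread("pics/s6.png")[100:240,190:330],None,fx=4,fy=4))
```

```text
t 23.43 p [487.2 226.1  98.3] f [-0.7 -1.1 -2. ] g 0.266 cmd [489.1 224.9  15.   -3. ]
```

View pics/v6.png

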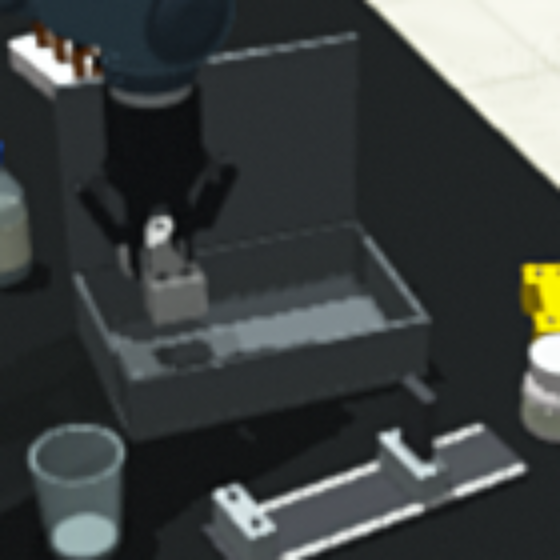

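The block is held level and square over the case (view px (175,290)), with the lid still upright. I'll set it down at s=-68 to keep clear of the end wall.

Run:
```python
from go import *
from case import *
json.dump([489.1,224.9,99.9,-3.0],open('cmd.json','w'))
x,y=slot(-68);print(x,y)
go((x,y,60,-3,-1),(x,y,15,-3,-1,2))
go((x,y,15,-3,-0.1,3),(x,y,115,-3,-0.1))
go((530,60,140,-50,0.6),(489.7,-70,140,-79,0.6),(489.7,-150.8,70,-79,0.6,1))
```

```text
495.1 224.6
CALL 4 [0,-0,0,0.04,0.266,0,-1,0,-0,0,0.04,0.566,0,-1,0,-0,0,0.04,0.566,0,-1,0,-0,0,0.04,0.566,0,-1]
end [495.1 224.6  15.   -3. ]
CALL 7 [0,-0,0,0,0,0,-0.1,0,-0,0,0,0,0,-0.1,0,-0,0,0,0,0,-0.1,0,-0,0,0,0,0,-0.1,0,-0,0,0,-0.222,0,-0.1,0,-0,0,0,-0.444,0,-0.1,0,-0,0,0,-0.667,0,-0.1]
end [495.1 224.6 115.1  -3. ]
CALL 5 [0,0.044,0,0.048,-0.028,-0.181,0.6,0,0.087,0,0.097,-0.055,-0.361,0.6,0,0.131,0,0.145,-0.083,-0.542,0.6,0,0.174,0,0.193,-0.111,-0.722,0.6,0,0.218,0,0.242,-0.139,-0.903,0.6]
CALL 5 [0,0.043,0,0.151,-0.027,-0.11,0.6,0,0.083,0,0.247,-0.027,-0.315,0.6,0,0.124,0,0.343,-0.027,-0.521,0.6,0,0.164,0,0.439,-0.027,-0.726,0.6,0,0.204,0,0.535,-0.027,-0.932,0.6]
CALL 4 [0,0,0,0.176,0.155,-0.034,0.6,0,0,0,0.352,0.311,-0.069,0.6,0,0,0,0.529,0.466,-0.103,0.6,0,0,0,0.529,0.466,-0.103,0.6]
end [ 489.7 -150.9   70.1  -79. ]
```

Call:
{"fn": "drive_tool", "kwargs": {
  "series": [0,0,0,0.04,0.266,0,-1,0,0,0,0.04,0.566,0,-1,0,0,0,0.04,0.566,0,-1,0,0,0,0.04,0.566,0,-1]
}}

```text
time: 23.98
tool_pos: [495.2, 224.1, 15.6]
ee_rot: [-0.707, 0.707, -0.019, 0.019]
ft_force: [-0.6, 0.3, -2.1]
grip_width: 0.268
```

Call:
{"fn": "drive_tool", "kwargs": {
  "series": [0,0,0,0,0,0,-0.1,0,0,0,0,0,0,-0.1,0,0,0,0,0,0,-0.1,0,0,0,0,0,0,-0.1,0,0,0,0,-0.222,0,-0.1,0,0,0,0,-0.444,0,-0.1,0,0,0,0,-0.667,0,-0.1]
}}

```text
time: 24.85
tool_pos: [494.8, 224.7, 116.2]
ee_rot: [-0.707, 0.707, -0.019, 0.018]
ft_force: [-0.3, -0.4, -0.1]
grip_width: 0.45
```

Call:
{"fn": "drive_tool", "kwargs": {
  "series": [0,0.044,0,0.048,-0.028,-0.181,0.6,0,0.087,0,0.097,-0.055,-0.361,0.6,0,0.131,0,0.145,-0.083,-0.542,0.6,0,0.174,0,0.193,-0.111,-0.722,0.6,0,0.218,0,0.242,-0.139,-0.903,0.6]
}}

```text
time: 25.48
tool_pos: [524.2, 86.7, 136.2]
ee_rot: [0.659, -0.659, 0.256, -0.256]
ft_force: [-0.6, 0.7, 0.7]
grip_width: 0.797
```

Call:
{"fn": "drive_tool", "kwargs": {
  "series": [0,0.043,0,0.151,-0.027,-0.11,0.6,0,0.083,0,0.247,-0.027,-0.315,0.6,0,0.124,0,0.343,-0.027,-0.521,0.6,0,0.164,0,0.439,-0.027,-0.726,0.6,0,0.204,0,0.535,-0.027,-0.932,0.6]
}}

```text
time: 26.1
tool_pos: [489.2, -70.9, 140.1]
ee_rot: [0.545, -0.545, 0.451, -0.451]
ft_force: [0.5, 0.1, 1.0]
grip_width: 0.799
```

Call:
{"fn": "drive_tool", "kwargs": {
  "series": [0,0,0,0.176,0.155,-0.034,0.6,0,0,0,0.352,0.311,-0.069,0.6,0,0,0,0.529,0.466,-0.103,0.6,0,0,0,0.529,0.466,-0.103,0.6]
}}

```text
time: 26.6
tool_pos: [488.4, -151.3, 68.6]
ee_rot: [-0.545, 0.545, -0.452, 0.449]
ft_force: [0.2, 0.4, 0.7]
grip_width: 0.802
```

Run:
```python
from go import *
from look import *
st();look(34)
S=grab("side","pics/s7.png");T=grab("top","pics/t7.png")
for q in((277,257),(293,287),(310,312)):
    b=near(blobs(S,lo=100),q,25);print(b[1][0] if b else None)
cv2.imwrite("pics/v7.png",np.vstack([cv2.resize(cv2.imread("pics/t7.png")[165:275,140:400],None,fx=3,fy=3)[:,:780],cv2.resize(cv2.imread("pics/s7.png")[150:240,190:450],None,fx=3,fy=3)]))
```

```text
t 26.6 p [ 488.4 -151.3   68.6] f [0.2 0.4 0.7] g 0.802 cmd [ 489.7 -150.9   70.1  -79. ]
blob px [377. 243.] pose [ 485.1 -363.2] 172.6 [ 33. 129.]
None
(288.5000305175781, 290.0000305175781)
(310.02362060546875, 310.59967041015625)
```

View pics/v7.png

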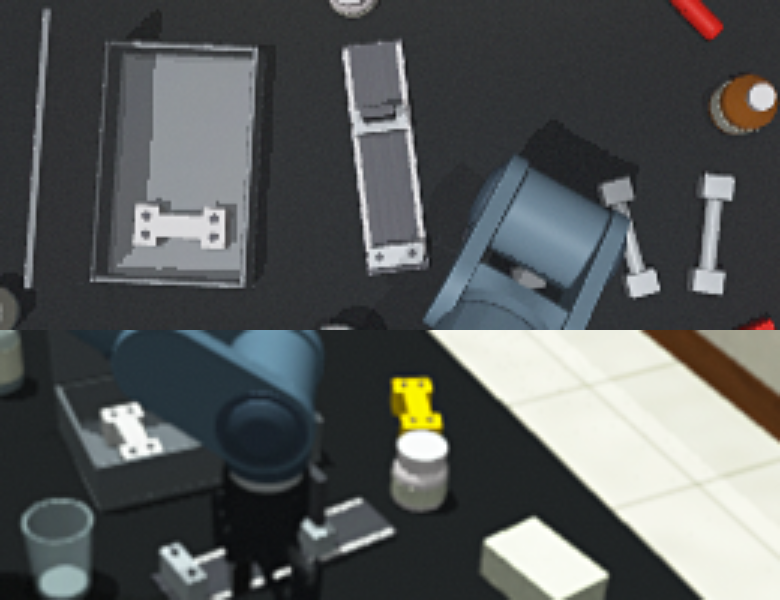

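The block lies flat in the case at view px (180,225), and the jaw stays backed off at (375,120). Next is column 1.

Call:
{"fn": "drive_tool", "kwargs": {
  "series": [0,0,0,0,0.25,0,0.6,0,0,0,0,0.43,0,0.6,0,0,0,0,0.43,0,0.6]
}}

```text
time: 27.12
tool_pos: [488.7, -149.2, 4.8]
ee_rot: [-0.546, 0.546, -0.45, 0.448]
ft_force: [0.3, 0.6, -0.2]
grip_width: 0.798
```

Call:
{"fn": "drive_tool", "kwargs": {
  "series": [0,0,0,0,0,0,-1,0,0,0,0,0,0,-1,0,0,0,0,0,0,-1,0,0,0,0,0,0,-1,0,0,0,0,0,0,-1,0,0,0,0,0,0,-1]
}}

```text
time: 27.88
tool_pos: [490.5, -150.9, 7.2]
ee_rot: [0.546, -0.545, 0.449, -0.45]
ft_force: [-1.3, 1.9, 6.0]
grip_width: 0.186
```

Run:
```python
from go import *
from case import *
json.dump([489.7,-150.9,70.1-64.5,-79.0],open('cmd.json','w'));st()
x,y=slot(76);print(x,y)
go((489.7,-150.9,140,-79,-1),(530,60,140,-30,-1),(x,y,120,-3,-1,1))
go((x,y,60,-3,-1),(x,y,13,-3,-1,2))
```

```text
t 27.88 p [ 490.5 -150.9    7.2] f [-1.3  1.9  6. ] g 0.186 cmd [ 489.7 -150.9    5.6  -79. ]
638.9 217.0
CALL 7 [0,-0,0,0,-0.299,0,-1,0,-0,0,0,-0.597,0,-1,0,-0,0,0,-0.896,0,-1,0,-0.045,0,-0.221,-0.896,0.089,-1,0,-0.091,0,-0.443,-0.896,0.177,-1,0,-0.136,0,-0.664,-0.896,0.266,-1,0,-0.181,0,-0.886,-0.896,0.355,-1]
CALL 4 [0,-0.046,0,-0.139,0,0.194,-1,0,-0.091,0,-0.278,0,0.388,-1,0,-0.121,0,-0.329,0.027,0.637,-1,0,-0.151,0,-0.381,0.053,0.887,-1]
CALL 4 [0,-0.03,0,0.068,0.027,0.245,-1,0,-0.06,0,0.136,0.054,0.491,-1,0,-0.09,0,0.204,0.08,0.736,-1,0,-0.09,0,0.204,0.08,0.736,-1]
end [638.9 217.  120.   -3. ]
CALL 6 [0,-0,0,0,0.2,0,-1,0,-0,0,0,0.4,0,-1,0,-0,0,0,0.557,0,-1,0,-0,0,0,0.714,0,-1,0,-0,0,0,0.714,0,-1,0,-0,0,0,0.714,0,-1]
end [638.9 217.   13.   -3. ]
```

Call:
{"fn": "drive_tool", "kwargs": {
  "series": [0,0,0,0,-0.299,0,-1,0,0,0,0,-0.597,0,-1,0,0,0,0,-0.896,0,-1,0,-0.045,0,-0.221,-0.896,0.089,-1,0,-0.091,0,-0.443,-0.896,0.177,-1,0,-0.136,0,-0.664,-0.896,0.266,-1,0,-0.181,0,-0.886,-0.896,0.355,-1]
}}

```text
time: 28.75
tool_pos: [516.1, -8.9, 139.9]
ee_rot: [-0.651, 0.651, -0.277, 0.277]
ft_force: [1.0, -0.5, -2.6]
grip_width: 0.186
```

Call:
{"fn": "drive_tool", "kwargs": {
  "series": [0,-0.046,0,-0.139,0,0.194,-1,0,-0.091,0,-0.278,0,0.388,-1,0,-0.121,0,-0.329,0.027,0.637,-1,0,-0.151,0,-0.381,0.053,0.887,-1]
}}

```text
time: 29.25
tool_pos: [573.4, 124.2, 131.9]
ee_rot: [-0.697, 0.697, -0.117, 0.117]
ft_force: [-0.4, -0.1, -3.2]
grip_width: 0.185
```

Call:
{"fn": "drive_tool", "kwargs": {
  "series": [0,-0.03,0,0.068,0.027,0.245,-1,0,-0.06,0,0.136,0.054,0.491,-1,0,-0.09,0,0.204,0.08,0.736,-1,0,-0.09,0,0.204,0.08,0.736,-1]
}}

```text
time: 29.75
tool_pos: [638.6, 219.0, 119.2]
ee_rot: [-0.707, 0.707, -0.018, 0.017]
ft_force: [-0.7, -1.1, -3.1]
grip_width: 0.186
```

Run:
```python
from go import *
from h import *
st();S=grab("side","pics/s8.png")
cv2.imwrite("pics/v8.png",cv2.resize(cv2.imread("pics/s8.png")[100:240,190:330],None,fx=4,fy=4))
```

```text
t 29.75 p [638.6 219.  119.2] f [-0.7 -1.1 -3.1] g 0.186 cmd [638.9 217.   13.   -3. ]
```

View pics/v8.png

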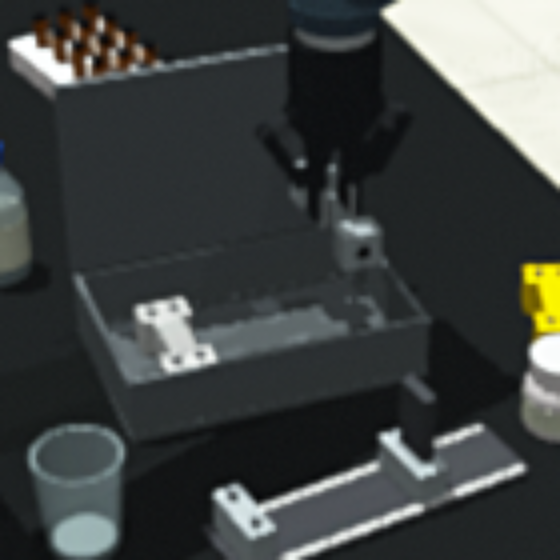

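Column 1 hangs square over its slot (near fitting at view px (357,243)). I'll lower it, release, and go on to column 2.

Call:
{"fn": "drive_tool", "kwargs": {
  "series": [0,0,0,0,0.2,0,-1,0,0,0,0,0.4,0,-1,0,0,0,0,0.557,0,-1,0,0,0,0,0.714,0,-1,0,0,0,0,0.714,0,-1,0,0,0,0,0.714,0,-1]
}}

```text
time: 30.55
tool_pos: [638.7, 217.1, 13.0]
ee_rot: [0.707, -0.707, 0.018, -0.019]
ft_force: [0.0, 0.6, -2.4]
grip_width: 0.182
```

Call:
{"fn": "drive_tool", "kwargs": {
  "series": [0,0,0,0,0,0,-0.3,0,0,0,0,0,0,-0.3,0,0,0,0,0,0,-0.3,0,0,0,0,0,0,-0.3,0,0,0,0,-0.2,0,-0.3,0,0,0,0,-0.5,0,-0.3,0,0,0,0,-0.8,0,-0.3,0,0,0,0,-0.8,0,0]
}}

```text
time: 31.55
tool_pos: [641.7, 217.8, 138.7]
ee_rot: [0.707, -0.706, 0.015, -0.022]
ft_force: [0.3, -1.1, -0.8]
grip_width: 0.495
```

Run:
```python
from go import *
from look import *
json.dump([638.9,217,133,-3.0],open('cmd.json','w'));st()
look(34)
T=grab("top")
go((560,60,140,-45,0.6),(482,-200,140,-75.7,0.6))
```

```text
t 31.55 p [641.7 217.8 138.7] f [ 0.3 -1.1 -0.8] g 0.495 cmd [638.9 217.  133.   -3. ]
blob px [349. 244.] pose [ 482.1 -272.3] 14.3 [ 33. 129.]
blob px [377. 243.] pose [ 485.1 -363.2] 172.6 [ 33. 129.]
CALL 4 [0,0.047,0,-0.094,-0.009,-0.215,0.6,0,0.093,0,-0.188,-0.019,-0.429,0.6,0,0.14,0,-0.282,-0.028,-0.644,0.6,0,0.187,0,-0.376,-0.037,-0.858,0.6]
CALL 4 [0,0.046,0,0.04,-0.01,-0.231,0.6,0,0.071,0,0.129,-0.01,-0.474,0.6,0,0.095,0,0.217,-0.01,-0.717,0.6,0,0.119,0,0.305,-0.01,-0.96,0.6]
CALL 4 [0,0.025,0,0.171,0,-0.194,0.6,0,0.049,0,0.342,0,-0.388,0.6,0,0.074,0,0.513,0,-0.582,0.6,0,0.098,0,0.684,0,-0.776,0.6]
end [ 482.  -200.   140.   -75.7]
```

Run:
```python
from go import *
go((482.1,-272.3,70,-75.7,0.6),(482.1,-272.3,5.5,-75.7,0.6,2))
go((482.1,-272.3,5.5,-75.7,-1,5))
```

```text
CALL 7 [0,-0,0,0.156,0.156,-0.039,0.6,0,-0,0,0.311,0.311,-0.079,0.6,0,-0,0,0.467,0.467,-0.118,0.6,0,-0,0,0.467,0.682,-0.118,0.6,0,-0,0,0.467,0.897,-0.118,0.6,0,-0,0,0.467,0.897,-0.118,0.6,0,-0,0,0.467,0.897,-0.118,0.6]
end [ 482.1 -272.3    5.5  -75.7]
CALL 6 [0,-0,0,0,0,-0,-1,0,-0,0,0,0,-0,-1,0,-0,0,0,0,-0,-1,0,-0,0,0,0,-0,-1,0,-0,0,0,0,-0,-1,0,-0,0,0,0,-0,-1]
end [ 482.1 -272.3    5.5  -75.7]
```

Call:
{"fn": "drive_tool", "kwargs": {
  "series": [0,0.047,0,-0.094,-0.009,-0.215,0.6,0,0.093,0,-0.188,-0.019,-0.429,0.6,0,0.14,0,-0.282,-0.028,-0.644,0.6,0,0.187,0,-0.376,-0.037,-0.858,0.6]
}}

```text
time: 32.15
tool_pos: [573.5, 90.8, 136.2]
ee_rot: [-0.67, 0.671, -0.225, 0.223]
ft_force: [-0.6, -0.0, 0.0]
grip_width: 0.799
```

Call:
{"fn": "drive_tool", "kwargs": {
  "series": [0,0.046,0,0.04,-0.01,-0.231,0.6,0,0.071,0,0.129,-0.01,-0.474,0.6,0,0.095,0,0.217,-0.01,-0.717,0.6,0,0.119,0,0.305,-0.01,-0.96,0.6]
}}

```text
time: 32.65
tool_pos: [524.4, -51.8, 138.0]
ee_rot: [-0.618, 0.618, -0.345, 0.343]
ft_force: [-0.1, -0.1, 0.9]
grip_width: 0.801
```

Call:
{"fn": "drive_tool", "kwargs": {
  "series": [0,0.025,0,0.171,0,-0.194,0.6,0,0.049,0,0.342,0,-0.388,0.6,0,0.074,0,0.513,0,-0.582,0.6,0,0.098,0,0.684,0,-0.776,0.6]
}}

```text
time: 33.15
tool_pos: [480.0, -200.2, 138.0]
ee_rot: [-0.558, 0.558, -0.436, 0.433]
ft_force: [0.9, -0.3, 0.0]
grip_width: 0.8
```

Call:
{"fn": "drive_tool", "kwargs": {
  "series": [0,0,0,0.156,0.156,-0.039,0.6,0,0,0,0.311,0.311,-0.079,0.6,0,0,0,0.467,0.467,-0.118,0.6,0,0,0,0.467,0.682,-0.118,0.6,0,0,0,0.467,0.897,-0.118,0.6,0,0,0,0.467,0.897,-0.118,0.6,0,0,0,0.467,0.897,-0.118,0.6]
}}

```text
time: 34.02
tool_pos: [481.8, -272.0, 5.7]
ee_rot: [0.558, -0.558, 0.434, -0.434]
ft_force: [-0.3, 0.4, -0.2]
grip_width: 0.797
```

Call:
{"fn": "drive_tool", "kwargs": {
  "series": [0,0,0,0,0,0,-1,0,0,0,0,0,0,-1,0,0,0,0,0,0,-1,0,0,0,0,0,0,-1,0,0,0,0,0,0,-1,0,0,0,0,0,0,-1]
}}

```text
time: 34.78
tool_pos: [482.3, -272.2, 6.5]
ee_rot: [0.558, -0.558, 0.434, -0.434]
ft_force: [-1.7, 1.5, 6.8]
grip_width: 0.187
```

Run:
```python
from go import *
from case import *
from look import look
st();look(34)
x,y=slot(30);print(x,y)
go((482,-272,140,-75.7,-1),(530,60,140,-30,-1),(x,y,120,-3,-1,1))
go((x,y,60,-3,-1),(x,y,13,-3,-1,2))
```

```text
t 34.77 p [ 482.3 -272.2    6.5] f [-1.7  1.5  6.8] g 0.187 cmd [ 482.1 -272.3    5.5  -75.7]
593.0 219.4
CALL 6 [0,-0,0,-0.001,-0.299,-0,-1,0,-0,0,-0.001,-0.598,-0,-1,0,-0,0,-0.002,-0.897,-0,-1,0,-0.032,0,-0.26,-0.897,0.107,-1,0,-0.064,0,-0.519,-0.897,0.214,-1,0,-0.095,0,-0.777,-0.897,0.321,-1]
CALL 4 [0,-0.032,0,-0.215,0,0.178,-1,0,-0.064,0,-0.431,0,0.356,-1,0,-0.096,0,-0.646,0,0.534,-1,0,-0.127,0,-0.861,0,0.712,-1]
CALL 3 [0,-0.032,0,-0.129,0,0.248,-1,0,-0.069,0,-0.2,0.034,0.525,-1,0,-0.107,0,-0.27,0.067,0.802,-1]
CALL 3 [0,-0.037,0,0.026,0.033,0.285,-1,0,-0.075,0,0.051,0.067,0.569,-1,0,-0.075,0,0.051,0.067,0.569,-1]
end [593.  219.4 120.   -3. ]
CALL 6 [0,-0,0,0,0.2,0,-1,0,-0,0,0,0.4,0,-1,0,-0,0,0,0.556,0,-1,0,-0,0,0,0.713,0,-1,0,-0,0,0,0.713,0,-1,0,-0,0,0,0.713,0,-1]
end [593.  219.4  13.   -3. ]
```

Call:
{"fn": "drive_tool", "kwargs": {
  "series": [0,0,0,-0.001,-0.299,0,-1,0,0,0,-0.001,-0.598,0,-1,0,0,0,-0.002,-0.897,0,-1,0,-0.032,0,-0.26,-0.897,0.107,-1,0,-0.064,0,-0.519,-0.897,0.214,-1,0,-0.095,0,-0.777,-0.897,0.321,-1]
}}

```text
time: 35.58
tool_pos: [499.3, -145.8, 139.7]
ee_rot: [-0.617, 0.617, -0.346, 0.345]
ft_force: [0.3, 0.8, -2.4]
grip_width: 0.185
```

Call:
{"fn": "drive_tool", "kwargs": {
  "series": [0,-0.032,0,-0.215,0,0.178,-1,0,-0.064,0,-0.431,0,0.356,-1,0,-0.096,0,-0.646,0,0.534,-1,0,-0.127,0,-0.861,0,0.712,-1]
}}

```text
time: 36.08
tool_pos: [523.2, 20.1, 139.6]
ee_rot: [-0.673, 0.673, -0.216, 0.216]
ft_force: [-0.1, -0.6, -2.2]
grip_width: 0.183
```

Call:
{"fn": "drive_tool", "kwargs": {
  "series": [0,-0.032,0,-0.129,0,0.248,-1,0,-0.069,0,-0.2,0.034,0.525,-1,0,-0.107,0,-0.27,0.067,0.802,-1]
}}

```text
time: 36.45
tool_pos: [560.9, 141.3, 129.5]
ee_rot: [-0.7, 0.7, -0.1, 0.1]
ft_force: [0.7, -0.1, -2.1]
grip_width: 0.184
```

Call:
{"fn": "drive_tool", "kwargs": {
  "series": [0,-0.037,0,0.026,0.033,0.285,-1,0,-0.075,0,0.051,0.067,0.569,-1,0,-0.075,0,0.051,0.067,0.569,-1]
}}

```text
time: 36.83
tool_pos: [592.3, 221.8, 118.8]
ee_rot: [-0.707, 0.707, -0.018, 0.017]
ft_force: [0.1, -0.3, -2.0]
grip_width: 0.187
```

Run:
```python
from go import *
from h import *
st();S=grab("side","pics/s9.png")
for b in blobs(S,v=90,lo=25,hi=2000):
    if 190<b[0][0]<300 and 130<b[0][1]<205: print(b[0].round(),[np.round(v) for v in b[1]])
```

```text
t 36.83 p [592.3 221.8 118.8] f [ 0.1 -0.3 -2. ] g 0.187 cmd [593.  219.4  13.   -3. ]
[236. 185.] [array([235., 186.]), array([57., 23.]), np.float64(11.0)]
[276. 176.] [array([275., 175.]), array([21., 12.]), np.float64(50.0)]
[265. 159.] [array([265., 159.]), array([5., 9.]), np.float64(81.0)]
```

Call:
{"fn": "drive_tool", "kwargs": {
  "series": [0,0,0,0,0.2,0,-1,0,0,0,0,0.4,0,-1,0,0,0,0,0.556,0,-1,0,0,0,0,0.713,0,-1,0,0,0,0,0.713,0,-1,0,0,0,0,0.713,0,-1]
}}

```text
time: 37.62
tool_pos: [592.6, 218.8, 13.3]
ee_rot: [-0.707, 0.707, -0.019, 0.019]
ft_force: [-0.4, 0.3, -1.7]
grip_width: 0.186
```

Call:
{"fn": "drive_tool", "kwargs": {
  "series": [0,0,0,0,0,0,-0.3,0,0,0,0,0,0,-0.3,0,0,0,0,0,0,-0.3,0,0,0,0,0,0,-0.3,0,0,0,0,-0.2,0,-0.3,0,0,0,0,-0.5,0,-0.3,0,0,0,0,-0.8,0,-0.3,0,0,0,0,-0.8,0,0]
}}

```text
time: 38.62
tool_pos: [595.7, 220.3, 138.3]
ee_rot: [0.708, -0.706, 0.015, -0.022]
ft_force: [0.3, -0.4, 0.5]
grip_width: 0.503
```

Run:
```python
from go import *
from look import *
json.dump([593.0,219.4,133,-3.0],open('cmd.json','w'));st()
look(34)
go((540,20,140,-60,0.6),(487,-290,140,-97.4,0.6))
```

```text
t 38.62 p [595.7 220.3 138.3] f [ 0.3 -0.4  0.5] g 0.503 cmd [593.  219.4 133.   -3. ]
blob px [377. 243.] pose [ 485.1 -363.2] 172.6 [ 33. 129.]
blob px [202. 196.] pose [644.6 213.9] 7.9 [38. 89.]
CALL 5 [0,0.045,0,-0.04,-0.007,-0.192,0.6,0,0.09,0,-0.081,-0.013,-0.385,0.6,0,0.136,0,-0.121,-0.02,-0.577,0.6,0,0.181,0,-0.162,-0.027,-0.769,0.6,0,0.226,0,-0.202,-0.033,-0.961,0.6]
CALL 4 [0,0.045,0,0.095,-0.007,-0.173,0.6,0,0.091,0,0.189,-0.014,-0.345,0.6,0,0.12,0,0.357,-0.014,-0.593,0.6,0,0.15,0,0.524,-0.014,-0.842,0.6]
CALL 3 [0,0.03,0,0.262,0,-0.145,0.6,0,0.059,0,0.524,0,-0.29,0.6,0,0.089,0,0.786,0,-0.436,0.6]
CALL 2 [0,0.03,0,0.291,0,-0.067,0.6,0,0.059,0,0.583,0,-0.134,0.6]
end [ 487.1 -290.   140.   -97.3]
```

Call:
{"fn": "drive_tool", "kwargs": {
  "series": [0,0.045,0,-0.04,-0.007,-0.192,0.6,0,0.09,0,-0.081,-0.013,-0.385,0.6,0,0.136,0,-0.121,-0.02,-0.577,0.6,0,0.181,0,-0.162,-0.027,-0.769,0.6,0,0.226,0,-0.202,-0.033,-0.961,0.6]
}}

```text
time: 39.3
tool_pos: [553.3, 76.4, 136.0]
ee_rot: [-0.655, 0.656, -0.266, 0.263]
ft_force: [-0.4, -0.6, -0.4]
grip_width: 0.8
```

Call:
{"fn": "drive_tool", "kwargs": {
  "series": [0,0.045,0,0.095,-0.007,-0.173,0.6,0,0.091,0,0.189,-0.014,-0.345,0.6,0,0.12,0,0.357,-0.014,-0.593,0.6,0,0.15,0,0.524,-0.014,-0.842,0.6]
}}

```text
time: 39.8
tool_pos: [523.0, -69.1, 138.2]
ee_rot: [-0.576, 0.577, -0.411, 0.409]
ft_force: [0.9, 0.3, 0.2]
grip_width: 0.801
```

Call:
{"fn": "drive_tool", "kwargs": {
  "series": [0,0.03,0,0.262,0,-0.145,0.6,0,0.059,0,0.524,0,-0.29,0.6,0,0.089,0,0.786,0,-0.436,0.6]
}}

```text
time: 40.17
tool_pos: [500.3, -202.0, 138.2]
ee_rot: [-0.513, 0.514, -0.487, 0.485]
ft_force: [0.0, -0.9, 0.2]
grip_width: 0.799
```

Call:
{"fn": "drive_tool", "kwargs": {
  "series": [0,0.03,0,0.291,0,-0.067,0.6,0,0.059,0,0.583,0,-0.134,0.6]
}}

```text
time: 40.42
tool_pos: [485.4, -290.4, 138.1]
ee_rot: [0.466, -0.466, 0.533, -0.53]
ft_force: [1.0, 0.2, -0.6]
grip_width: 0.799
```

Run:
```python
from go import *
from look import *
st();look(34)
T=grab("top","pics/t10.png")
S=grab("side","pics/s10.png")
b=near(blobs(S,lo=100),(310,312),40);print(b[0] if b else None, b and b[1])
cv2.imwrite("pics/v10.png",np.hstack([np.vstack([cv2.resize(cv2.imread("pics/t10.png")[170:270,160:290],None,fx=3,fy=3),np.zeros((0,390,3),np.uint8)]),cv2.resize(cv2.imread("pics/s10.png")[150:250,195:325],None,fx=3,fy=3)]))
go((485,-363.2,80,-97.4,0.6),(485,-363.2,5.5,-97.4,0.6,2))
go((485,-363.2,5.5,-97.4,-1,5))
```

```text
t 40.42 p [ 485.4 -290.4  138.1] f [ 1.   0.2 -0.6] g 0.799 cmd [ 487.1 -290.   140.   -97.3]
[300.39296636 314.54281346] ((304.59173583984375, 315.0274963378906), (11.116108894348145, 41.0417594909668), 88.26429748535156)
CALL 7 [0,0,0,0.162,0.133,0.016,0.6,0,0,0,0.324,0.267,0.032,0.6,0,0,0,0.486,0.4,0.049,0.6,0,0,0,0.486,0.649,0.049,0.6,0,0,0,0.486,0.897,0.049,0.6,0,0,0,0.486,0.897,0.049,0.6,0,0,0,0.486,0.897,0.049,0.6]
end [ 485.1 -363.2    5.5  -97.3]
CALL 6 [0,0,0,0,-0,-0,-1,0,0,0,0,-0,-0,-1,0,0,0,0,-0,-0,-1,0,0,0,0,-0,-0,-1,0,0,0,0,-0,-0,-1,0,0,0,0,-0,-0,-1]
end [ 485.1 -363.2    5.5  -97.3]
```

View pics/v10.png

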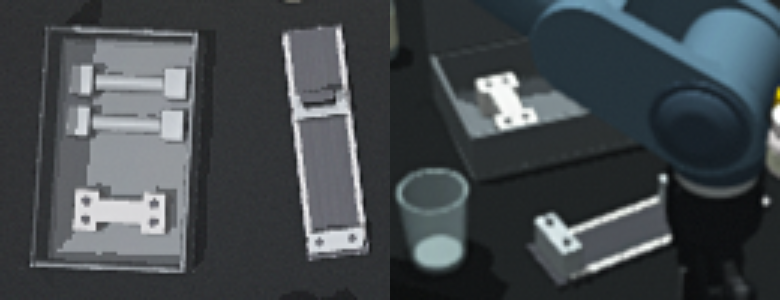

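Two columns and the block lie flat and separate in the case (view px (130,82), (128,122), (120,208)). Next is column 3.

Call:
{"fn": "drive_tool", "kwargs": {
  "series": [0,0,0,0.162,0.133,0.016,0.6,0,0,0,0.324,0.267,0.032,0.6,0,0,0,0.486,0.4,0.049,0.6,0,0,0,0.486,0.649,0.049,0.6,0,0,0,0.486,0.897,0.049,0.6,0,0,0,0.486,0.897,0.049,0.6,0,0,0,0.486,0.897,0.049,0.6]
}}

```text
time: 41.45
tool_pos: [485.3, -362.6, 6.3]
ee_rot: [-0.467, 0.467, -0.53, 0.531]
ft_force: [-0.4, 0.4, 0.8]
grip_width: 0.804
```

Call:
{"fn": "drive_tool", "kwargs": {
  "series": [0,0,0,0,0,0,-1,0,0,0,0,0,0,-1,0,0,0,0,0,0,-1,0,0,0,0,0,0,-1,0,0,0,0,0,0,-1,0,0,0,0,0,0,-1]
}}

```text
time: 42.2
tool_pos: [485.3, -363.4, 6.7]
ee_rot: [-0.467, 0.467, -0.53, 0.531]
ft_force: [-1.6, 1.6, 6.7]
grip_width: 0.186
```

Run:
```python
from go import *
from case import *
st()
x,y=slot(-16,2);print(x,y)
go((485,-363,140,-97.4,-1),(510,60,140,-40,-1),(x,y,120,-3,-1,1))
go((x,y,60,-3,-1),(x,y,13,-3,-1,2))
```

```text
t 42.2 p [ 485.3 -363.4    6.7] f [-1.6  1.6  6.7] g 0.186 cmd [ 485.1 -363.2    5.5  -97.3]
547.1 223.8
CALL 6 [0,0,0,-0,-0.299,-0,-1,0,0,0,-0.001,-0.598,-0,-1,0,0,0,-0.001,-0.897,-0.001,-1,0,-0.031,0,-0.283,-0.897,-0.02,-1,0,-0.063,0,-0.565,-0.897,-0.039,-1,0,-0.095,0,-0.847,-0.897,-0.059,-1]
CALL 3 [0,-0.032,0,-0.275,0,0.064,-1,0,-0.064,0,-0.55,0,0.129,-1,0,-0.096,0,-0.825,0,0.193,-1]
CALL 4 [0,-0.032,0,-0.243,0,0.143,-1,0,-0.064,0,-0.487,0,0.286,-1,0,-0.096,0,-0.731,0,0.429,-1,0,-0.127,0,-0.974,0,0.573,-1]
CALL 6 [0,-0.042,0,-0.103,0.027,0.199,-1,0,-0.083,0,-0.206,0.054,0.397,-1,0,-0.124,0,-0.309,0.08,0.596,-1,0,-0.165,0,-0.411,0.107,0.795,-1,0,-0.206,0,-0.514,0.134,0.994,-1,0,-0.206,0,-0.514,0.134,0.994,-1]
end [547.1 223.7 120.   -3. ]
CALL 6 [0,-0,0,0,0.2,0,-1,0,-0,0,0,0.4,0,-1,0,-0,0,0,0.556,0,-1,0,-0,0,0,0.713,0,-1,0,-0,0,0,0.713,0,-1,0,-0,0,0,0.713,0,-1]
end [547.1 223.7  13.   -3. ]
```

Call:
{"fn": "drive_tool", "kwargs": {
  "series": [0,0,0,0,-0.299,0,-1,0,0,0,-0.001,-0.598,0,-1,0,0,0,-0.001,-0.897,-0.001,-1,0,-0.031,0,-0.283,-0.897,-0.02,-1,0,-0.063,0,-0.565,-0.897,-0.039,-1,0,-0.095,0,-0.847,-0.897,-0.059,-1]
}}

```text
time: 42.95
tool_pos: [491.6, -234.4, 139.5]
ee_rot: [-0.541, 0.541, -0.455, 0.454]
ft_force: [0.3, -0.1, -1.7]
grip_width: 0.186
```

Call:
{"fn": "drive_tool", "kwargs": {
  "series": [0,-0.032,0,-0.275,0,0.064,-1,0,-0.064,0,-0.55,0,0.129,-1,0,-0.096,0,-0.825,0,0.193,-1]
}}

```text
time: 43.32
tool_pos: [499.1, -107.5, 139.5]
ee_rot: [-0.604, 0.604, -0.368, 0.368]
ft_force: [0.4, -0.2, -1.5]
grip_width: 0.184
```

Call:
{"fn": "drive_tool", "kwargs": {
  "series": [0,-0.032,0,-0.243,0,0.143,-1,0,-0.064,0,-0.487,0,0.286,-1,0,-0.096,0,-0.731,0,0.429,-1,0,-0.127,0,-0.974,0,0.573,-1]
}}

```text
time: 43.82
tool_pos: [509.1, 61.6, 139.6]
ee_rot: [-0.665, 0.665, -0.242, 0.241]
ft_force: [0.1, -0.1, -1.6]
grip_width: 0.181
```

Call:
{"fn": "drive_tool", "kwargs": {
  "series": [0,-0.042,0,-0.103,0.027,0.199,-1,0,-0.083,0,-0.206,0.054,0.397,-1,0,-0.124,0,-0.309,0.08,0.596,-1,0,-0.165,0,-0.411,0.107,0.795,-1,0,-0.206,0,-0.514,0.134,0.994,-1,0,-0.206,0,-0.514,0.134,0.994,-1]
}}

```text
time: 44.58
tool_pos: [546.1, 225.4, 119.0]
ee_rot: [-0.707, 0.707, -0.018, 0.017]
ft_force: [0.3, 0.7, -1.8]
grip_width: 0.185
```

Run:
```python
from go import *
from h import *
st();S=grab("side","pics/s11.png")
for b in blobs(S,v=90,lo=25,hi=2000):
    if 190<b[0][0]<300 and 130<b[0][1]<205: print(b[0].round(),[np.round(v) for v in b[1]])
```

```text
t 44.58 p [546.1 225.4 119. ] f [ 0.3  0.7 -1.8] g 0.185 cmd [547.1 223.7  13.   -3. ]
[263. 180.] [array([263., 180.]), array([14., 14.]), np.float64(84.0)]
[231. 185.] [array([229., 184.]), array([45., 22.]), np.float64(11.0)]
[252. 162.] [array([252., 162.]), array([ 4., 10.]), np.float64(90.0)]
[277. 175.] [array([279., 173.]), array([29., 22.]), np.float64(53.0)]
```

Call:
{"fn": "drive_tool", "kwargs": {
  "series": [0,0,0,0,0.2,0,-1,0,0,0,0,0.4,0,-1,0,0,0,0,0.556,0,-1,0,0,0,0,0.713,0,-1,0,0,0,0,0.713,0,-1,0,0,0,0,0.713,0,-1]
}}

```text
time: 45.38
tool_pos: [546.7, 223.2, 13.2]
ee_rot: [-0.707, 0.707, -0.019, 0.019]
ft_force: [-0.6, 1.0, -1.9]
grip_width: 0.183
```

Call:
{"fn": "drive_tool", "kwargs": {
  "series": [0,0,0,0,0,0,-0.3,0,0,0,0,0,0,-0.3,0,0,0,0,0,0,-0.3,0,0,0,0,0,0,-0.3,0,0,0,0,-0.2,0,-0.3,0,0,0,0,-0.5,0,-0.3,0,0,0,0,-0.8,0,-0.3,0,0,0,0,-0.8,0,-0.3]
}}

```text
time: 46.38
tool_pos: [549.7, 224.7, 137.9]
ee_rot: [0.708, -0.706, 0.015, -0.022]
ft_force: [-0.6, 0.5, -0.5]
grip_width: 0.348
```

Run:
```python
from go import *
json.dump([547.1,223.7,133,-3.0],open('cmd.json','w'));st()
# out of the way in front, then up over the lid
go((470,60,200,0,-1),(390,60,300,0,-1))
```

```text
t 46.38 p [549.7 224.7 137.9] f [-0.6  0.5 -0.5] g 0.348 cmd [547.1 223.7 133.   -3. ]
CALL 4 [0,-0.003,0,-0.091,-0.089,-0.223,-1,0,-0.007,0,-0.182,-0.179,-0.447,-1,0,-0.01,0,-0.274,-0.268,-0.67,-1,0,-0.013,0,-0.365,-0.357,-0.893,-1]
CALL 4 [0,-0.004,0,-0.1,-0.09,-0.22,-1,0,-0.004,0,-0.278,-0.312,-0.222,-1,0,-0.004,0,-0.456,-0.534,-0.224,-1,0,-0.004,0,-0.634,-0.756,-0.226,-1]
end [3.899e+02 6.000e+01 3.000e+02 1.000e-01]
```

Call:
{"fn": "drive_tool", "kwargs": {
  "series": [0,-0.003,0,-0.091,-0.089,-0.223,-1,0,-0.007,0,-0.182,-0.179,-0.447,-1,0,-0.01,0,-0.274,-0.268,-0.67,-1,0,-0.013,0,-0.365,-0.357,-0.893,-1]
}}

```text
time: 46.88
tool_pos: [483.8, 92.2, 185.7]
ee_rot: [-0.707, 0.707, -0.005, 0.003]
ft_force: [0.5, -0.0, 0.2]
grip_width: 0.0
```

Call:
{"fn": "drive_tool", "kwargs": {
  "series": [0,-0.004,0,-0.1,-0.09,-0.22,-1,0,-0.004,0,-0.278,-0.312,-0.222,-1,0,-0.004,0,-0.456,-0.534,-0.224,-1,0,-0.004,0,-0.634,-0.756,-0.226,-1]
}}

```text
time: 47.38
tool_pos: [388.2, 60.2, 299.7]
ee_rot: [0.707, -0.707, 0.0, 0.001]
ft_force: [0.4, 0.2, 0.2]
grip_width: 0.003
```

Run:
```python
from go import *
from h import *
st();T=grab("top","pics/t12.png");S=grab("side","pics/s12.png")
cv2.imwrite("pics/v12.png",np.hstack([cv2.resize(cv2.imread("pics/t12.png")[160:270,145:275],None,fx=3,fy=3),cv2.resize(cv2.imread("pics/s12.png")[110:220,195:325],None,fx=3,fy=3)]))
# which items remain on the bench right half?
for b in blobs(T,lo=150,hi=420): print(b[0].round(),b[2])
```

```text
t 47.38 p [388.2  60.2 299.7] f [0.4 0.2 0.2] g 0.003 cmd [3.899e+02 6.000e+01 3.000e+02 1.000e-01]
[246. 322.] 317.5
[194. 314.] 272.5
[331. 289.] 248.5
[256. 160.] 254.0
```

View pics/v12.png

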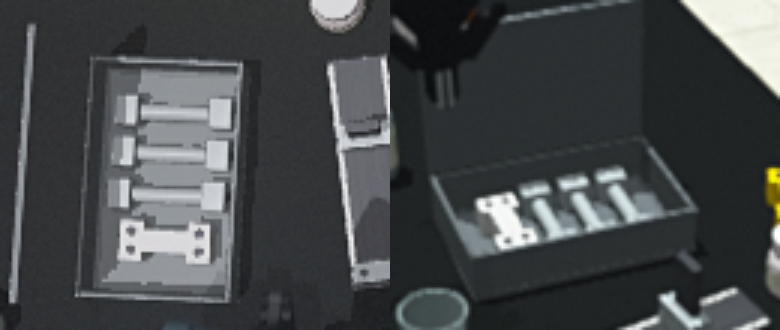

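All three columns and the block lie flat side by side in the case with the lid still upright (view px (20,160)). I'll now go round behind the lid and close it along its arc.

Run:
```python
from go import *
from case import *
H=C+84*W;print(H)
go((430,200,330,0,-1),(568,385,330,0,-1,1),(568,385,210,0,-1,1),(568,345,210,0,-1,1))
def P(t,r=140,e=0):
    t=np.radians(t);d=r*np.cos(t)-8*np.sin(t)-11
    p=H-d*W;return (p[0],p[1],60+r*np.sin(t)+8*np.cos(t)-e,0,-1)
print("arc1");go((568,325,205,0,-1),P(80),P(70),P(60),P(50))
print("arc2");go(P(40),P(30),P(20),P(10),P(4),P(0),P(0,e=2,)+(1,))
```

```text
[567.39622032 304.88488092]
CALL 4 [0,0,0,0.067,-0.05,0.233,-1,0,0,0,0.134,-0.1,0.467,-1,0,0,0,0.201,-0.15,0.7,-1,0,0,0,0.268,-0.2,0.933,-1]
CALL 4 [0,0,0,0.154,-0,0.205,-1,0,0,0,0.307,-0,0.411,-1,0,0,0,0.461,-0,0.616,-1,0,0,0,0.614,-0,0.822,-1]
CALL 9 [0,0,0,0.154,-0,0.205,-1,0,0,0,0.307,-0,0.41,-1,0,0,0,0.307,-0,0.41,-1,0,0,0,0.307,0.266,0.41,-1,0,0,0,0.307,0.533,0.41,-1,0,0,0,0.307,0.8,0.41,-1,0,0,0,0.307,0.8,0.41,-1,0,0,0,0.307,0.8,0.144,-1,0,0,0,0.307,0.8,0.144,-1]
end [5.68e+02 3.45e+02 2.10e+02 1.00e-01]
arc1
CALL 5 [0,0,0,-0,0.033,-0.134,-1,0,0,0,-0.006,0.071,-0.304,-1,0,0,0,-0.015,0.104,-0.463,-1,0,0,0,-0.023,0.165,-0.614,-1,0,0,0,-0.03,0.25,-0.753,-1]
end [5.636e+02 2.321e+02 1.725e+02 1.000e-01]
arc2
CALL 8 [0,0,0,-0.007,0.109,-0.121,-1,0,0,0,-0.012,0.237,-0.222,-1,0,0,0,-0.016,0.38,-0.299,-1,0,0,0,-0.019,0.535,-0.35,-1,0,0,0,-0.02,0.631,-0.367,-1,0,0,0,-0.02,0.696,-0.373,-1,0,0,0,-0.02,0.71,-0.373,-1,0,0,0,-0.02,0.71,-0.373,-1]
end [5.607e+02 1.761e+02 6.600e+01 1.000e-01]
```

Call:
{"fn": "drive_tool", "kwargs": {
  "series": [0,0,0,0.067,-0.05,0.233,-1,0,0,0,0.134,-0.1,0.467,-1,0,0,0,0.201,-0.15,0.7,-1,0,0,0,0.268,-0.2,0.933,-1]
}}

```text
time: 47.98
tool_pos: [429.6, 201.5, 327.9]
ee_rot: [-0.707, 0.707, -0.001, -0.001]
ft_force: [0.3, -0.9, -0.3]
grip_width: -0.0
```

Call:
{"fn": "drive_tool", "kwargs": {
  "series": [0,0,0,0.154,0,0.205,-1,0,0,0,0.307,0,0.411,-1,0,0,0,0.461,0,0.616,-1,0,0,0,0.614,0,0.822,-1]
}}

```text
time: 48.48
tool_pos: [522.1, 324.7, 327.0]
ee_rot: [-0.707, 0.708, -0.001, -0.002]
ft_force: [-0.2, -0.6, 0.1]
grip_width: -0.002
```

Call:
{"fn": "drive_tool", "kwargs": {
  "series": [0,0,0,0.154,0,0.205,-1,0,0,0,0.307,0,0.41,-1,0,0,0,0.307,0,0.41,-1,0,0,0,0.307,0.266,0.41,-1,0,0,0,0.307,0.533,0.41,-1,0,0,0,0.307,0.8,0.41,-1,0,0,0,0.307,0.8,0.41,-1,0,0,0,0.307,0.8,0.144,-1,0,0,0,0.307,0.8,0.144,-1]
}}

```text
time: 49.6
tool_pos: [568.5, 343.7, 212.0]
ee_rot: [0.707, -0.707, -0.0, -0.001]
ft_force: [0.5, 0.3, 1.4]
grip_width: 0.002
```

Call:
{"fn": "drive_tool", "kwargs": {
  "series": [0,0,0,0,0.033,-0.134,-1,0,0,0,0,0.033,-0.134,-1,0,0,0,-0.003,0.052,-0.22,-1,0,0,0,-0.006,0.071,-0.304,-1,0,0,0,-0.015,0.104,-0.463,-1,0,0,0,-0.019,0.135,-0.54,-1,0,0,0,-0.023,0.165,-0.614,-1,0,0,0,-0.027,0.207,-0.685,-1,0,0,0,-0.03,0.25,-0.753,-1,0,0,0,-0.03,0.25,-0.753,-1]
}}

```text
time: 50.85
tool_pos: [562.7, 231.3, 171.4]
ee_rot: [-0.707, 0.707, -0.001, -0.001]
ft_force: [-0.1, 0.4, 0.1]
grip_width: -0.001
```

Call:
{"fn": "drive_tool", "kwargs": {
  "series": [0,0,0,-0.007,0.109,-0.121,-1,0,0,0,-0.012,0.237,-0.222,-1,0,0,0,-0.016,0.38,-0.299,-1,0,0,0,-0.019,0.535,-0.35,-1,0,0,0,-0.02,0.631,-0.367,-1,0,0,0,-0.02,0.696,-0.373,-1,0,0,0,-0.02,0.71,-0.373,-1,0,0,0,-0.02,0.71,-0.373,-1,0,0,0,-0.02,0.71,-0.373,-1]
}}

```text
time: 51.98
tool_pos: [559.7, 175.9, 68.4]
ee_rot: [-0.706, 0.708, -0.0, -0.002]
ft_force: [-11.8, -4.5, 19.3]
grip_width: -0.002
```

Call:
{"fn": "drive_tool", "kwargs": {
  "series": [0,0,0,0,0.01,0,-1,0,0,0,0,0.013,0,-1,0,0,0,0,0.013,0,-1]
}}

```text
time: 52.35
tool_pos: [559.8, 175.9, 68.3]
ee_rot: [-0.706, 0.708, -0.001, -0.002]
ft_force: [-17.4, -5.7, 31.4]
grip_width: 0.001
```

Call:
{"fn": "drive_tool", "kwargs": {
  "series": [0,0,0,0,-0.1,0,-1,0,0,0,0,-0.4,0,-1,0,0,0,0,-0.7,0,-1,0,0,0,0,-1,0,-1,0,0,0,-0.3,-1,-0.2,-1,0,0,0,-0.6,-1,-0.4,-1,0,0,0,-0.9,-1,-0.7,-1,0,0,0,-0.9,-1,-0.7,-1,0,0,0,-0.9,-1,-0.7,-1]
}}

```text
time: 53.48
tool_pos: [426.0, 71.2, 214.6]
ee_rot: [0.707, -0.707, -0.001, -0.0]
ft_force: [0.1, 0.4, 0.1]
grip_width: 0.0
```

Run:
```python
from go import *
from h import *
st();T=grab("top","pics/t13.png");S=grab("side","pics/s13.png")
cv2.imwrite("pics/v13.png",np.hstack([cv2.resize(cv2.imread("pics/t13.png")[140:290,100:420],None,fx=1.6,fy=2)[:,:],cv2.resize(cv2.imread("pics/s13.png")[100:250,180:320],None,fx=2,fy=2)]))
```

```text
t 53.48 p [426.   71.2 214.6] f [0.1 0.4 0.1] g 0.0 cmd [5.607e+02 1.761e+02 6.600e+01 1.000e-01]
```

View pics/v13.png

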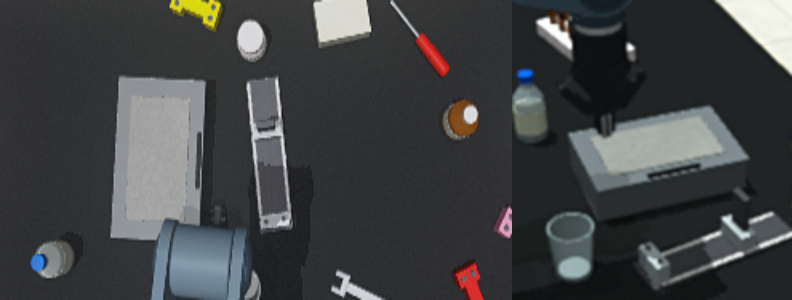

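The lid is shut flat on the rim (view px (160,160) and (660,150)). The bottles and jar stand, the jaw is backed off, no columns are left on the bench, and the gripper is clear.

```bash
python3 -c "
from workcell import *
print(sign_off())"
```

```text
the job is handed in; nothing more can be done
None
```

The job is done and handed in at about 53 s of the 210 s allowed; the sign-off gives no verdict.

1. **Gauge:** I opened the jaw, laid the white block in the gauge and let go of it. I then pushed the jaw home by its fin, with about 11 N on the tool for roughly 0.5 s, and backed it off about 30 mm.
2. **Packing:** The block and the three columns on the bench went flat into the case, side by side with gaps between them.
3. **Lid:** I closed the lid along its arc from behind and pressed it down.

**Last checks:**
- The pictures before closing showed all four parts flat on the case floor.
- The final pictures show the lid flat on the rim, the jaw still backed off, the bottles and jar standing, and the gripper clear. No column is left on the bench.
- The fingertip stopped at z = 68 mm on the lid, which matches a 60 mm rim plus the 8 mm plate.

**Disagreements and limits:**
- The two cameras differed by about 3 mm on positions and by 1–2 degrees on the case's yaw.
- The grip reading on the column tubes was about 16 mm, against a nominal 18 mm.
- Halfway through closing, the lid push showed almost no force, so I judged the lid shut from the final press of about 31 N and the pictures. That press was higher than I had planned, though under the 40 N limit.
- The contact force on the block and the jaw's travel were inferred from the tool force and fin position, not read directly.

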